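Unload a ratchet-lever mounting press and nest the moulding cups

ROBOT

A 6-joint arm with a two-finger parallel gripper is mounted at the origin on the work surface. World frame = base frame: x ahead of the robot, y to its left, z up, the work surface at z = 0. Lengths are in m, angles in rad, forces in N, time in s.
With the tool pointing down it reaches from about 0.425 to 0.95 m from the base axis. Payload 3.5 kg.
Tool frame: the origin (TCP) lies at the very end of the fingers, on their centre line; the grasp point (between the pads) lies 19 mm behind it; z points along the fingers, y is the line along which they close (so a half turn about z gives the same grasp; the last joint's range is limited). The gripper opens to 85 mm and grips with 20 to 120 N. Pads are 22 mm wide; open, the fingers measure 114 mm over their backs; the gripper's body (76 mm by 85 mm) begins 54 mm behind the grasp point. The pads swing forward as they close: fully open they stand 13 mm farther back than shut.
Start: joints at [0.991, 0.286, 1.577, -0, 1.279, -0.15], TCP at [0.281, 0.614, 0.231] pointing down, gripper open.
Joint ranges: [-2.77, 2.77], [-0.9, 2.22], [0.21, 2.48], [-1.53, 4.67], [0.24, 2.81], [-2.84, 2.84]. Speed limits (rad/s): [2.79, 2.79, 3.14, 3.14, 3.14, 3.14].

INTERFACE

Orientations are given as a unit quaternion [x, y, z, w].
In Python, from plant import ctrl, optics, sign_off gives the robot as it stands.
- The arm moves only by the shell command python3 -m creep 'ROWS' [FORCE]. ROWS is JSON, a list of rows, each an object of numbers: "x", "y", "z": the shift along the tool's x, y, z in mm; "rx", "ry", "rz": the turn, a rotation vector about the tool's x, y, z in degrees; "grip": the opening, from 0 (shut) to 1 (fully open). In form: [{"x": .., "y": .., "z": .., "rx": .., "ry": .., "rz": .., "grip": ..}, ...]. A call has exactly 10 rows; each row shifts and turns the commanded pose from where the row before left it, along the tool's axes as they then stand; what a row does not reach is not made up. A row lasts 1/12 s, in which the tool goes at most 41.7 mm and 7.16 degrees, less where a joint would pass 70% of its speed; a pose out of reach is approached as far as the arm can. A call with a gripper value outside its range is refused whole. The fingers move at their own pace and stop on an object; FORCE is the grip in N (left out, the last holds). Time passes only in rows, so rows that do not move let the fingers close, or fill a call up. It gives the time, the measured TCP pose, the force, the opening and the grip force at its end, in the units of the state.
- ctrl.get_state(): the state, without advancing time (a new reading comes with each control period).
- optics.read_camera(name): name is "scene" or "top"; returns a dict with "color" (400x640x3 uint8, blue, green, red), "K" (3x3 intrinsics, pixels), "R" (3x3) and "t" (3): a world point X has camera coordinates R X + t. Camera axes: x right, y down, z forward; pixel columns grow to the right and rows downward; lengths in m; the calibration is good to about 2 mm. A picture is of the moment at which its call begins. There is no depth.
- sign_off(): hands the job in; it is judged then, once.
The state is a dict: "time": time; "qpos": joint angles; "dq": joint speeds; "joint_efforts": joint torques, N m; "eef_pos": TCP position; "tcp_rot": TCP orientation; "contact_force": force on the tool from outside, world axes, zero at the start; "wrist_torque": the same for the moment, N m; "opening": opening from 0.0 (shut) to 1.0 (fully open); "finger_force": force on a finger pad.
Only numpy, scipy, OpenCV 4.12 (cv2) and the standard library are available. Lean on these libraries where they do the work, as an engineer would, in place of code of your own. Each camera call takes 0.05 s, during which the arm holds its last target. There are 200 camera calls.

TASK

Unload the specimen mounting press: press its bayonet cover down, twist it a quarter turn counter-clockwise to free it from the lugs and lay it flat on the rubber mat, then swing the ratchet lever back and forth until the ram has lifted the cup inside at least 52 mm. Take that cup out and nest it, together with every loose cup that stands on the bench, in one upright stack in the fixed cup holder. Turn the ratchet wheel only with its lever, not by its pins, and leave the bottle, the cardboard box and the steel block where they are.

Things in the scene. Friction and masses are not known exactly. Their poses are not given: they have to be found in the camera images.
- press_top (a point): Mounting press, fixed: cream base 200 x 200 x 30 mm, upright dark steel cylinder 90 mm across (bore 72). Point: centre of its mouth, 125 mm above the bench, on the axis of cylinder, ram, wheel and lever. Axes of the press: z up, -x along the lever's middle position. A brass spring ring around the mouth stands up to 9 mm above it when the cover is off.
- bracket (a point): One of the two alike steel bayonet brackets that hold the cover's ears down, at the press's +y (this one) and -y sides: 44 mm wide along x, 50 to 69 mm from the axis. Point: middle of its top face, 60 mm from the axis and 19 mm above the mouth. Under it a 3.5 mm lip on the open side keeps the ear in.
- cover_grip (a point): Bayonet cover: grey disc 92 mm across, 10 mm thick, 0.35 kg, ears at its +y and -y to 60 mm from the axis; black grip bar on top 14 mm thick (x), 76 long (y), from 10 to 46 mm above the underside. Point: on the axis, 33 mm above the underside; z up. Locked: its axes are the press's, underside 6 mm above the mouth, a spring (8 N) lifting it.
- cover: The same cover; the origin is the centre of its underside. To free it push it down 4 to 6 mm (6 is the stop, about 15 N), hold it down and turn it counter-clockwise seen from above; from 40 degrees on it clears the brackets and can be lifted. The quarter turn is free; clockwise is blocked.
- mat: Grey-green 120 x 120 mm rubber mat, 4 mm thick, fixed on the bench; the origin is the centre of its underside. The cover goes here, right way up.
- post_grip (a point): Upright black round post, 22 mm across, from 78 to 130 mm above the bench, at the free end of the ratchet lever. Point: on the post's axis, 108 mm above the bench, 155 mm from the press's axis, about which the lever swings level. In its middle position the lever points along the press's -x, towards the robot.
- lever (a joint): Angle of the ratchet lever, rad: 0 in the middle, growing counter-clockwise seen from above, stops at -0.55 and 0.55. Swung counter-clockwise its pawl pushes the ratchet wheel on (about 3 N at the post) after up to 20 degrees of idle travel; swung back it moves freely, the pawl clicks over the pins and a brake holds the wheel.
- ram (a joint): Height of the ram in the cylinder above its lowest position, m (0 to 0.070, stop; it starts at the bottom). Each notch of the ratchet wheel (20 degrees) raises it 5 mm; it stays where it is left. At 0 the cup's rim is 18 mm below the cylinder's mouth, at 0.052 it stands 34 mm above it. Under the closed cover the cup cannot rise out.
- cup_press_mid (a point): In the press, standing on the ram under the cover: aluminium cup, open on top, 64 mm tall: foot 36 mm across, top 23 mm a straight band 60 mm across (55 inside); floor 24 mm thick. All cups are alike; one seated in another stands 24 mm higher. Point: on its axis, 32 mm above its foot; z = its axis, up. 0.14 kg. 
- cup_a_mid (a point): Loose on the bench, or absent: aluminium cup, open on top, 64 mm tall: foot 36 mm across, top 23 mm a straight band 60 mm across (55 inside); floor 24 mm thick. All cups are alike; one seated in another stands 24 mm higher. Point: on its axis, 32 mm above its foot; z = its axis, up. 0.14 kg. 
- cup_b_mid (a point): Loose on the bench, or absent: aluminium cup, open on top, 64 mm tall: foot 36 mm across, top 23 mm a straight band 60 mm across (55 inside); floor 24 mm thick. All cups are alike; one seated in another stands 24 mm higher. Point: on its axis, 32 mm above its foot; z = its axis, up. 0.14 kg. 
- cup_c_mid (a point): Loose on the bench, or absent: aluminium cup, open on top, 64 mm tall: foot 36 mm across, top 23 mm a straight band 60 mm across (55 inside); floor 24 mm thick. All cups are alike; one seated in another stands 24 mm higher. Point: on its axis, 32 mm above its foot; z = its axis, up. 0.14 kg. 
- cup_d_mid (a point): Loose on the bench, or absent: aluminium cup, open on top, 64 mm tall: foot 36 mm across, top 23 mm a straight band 60 mm across (55 inside); floor 24 mm thick. All cups are alike; one seated in another stands 24 mm higher. Point: on its axis, 32 mm above its foot; z = its axis, up. 0.14 kg. 
- holder: Cup holder, fixed: a grey painted steel cup shaped like the moulding cups on a round foot 84 mm across, 8 mm thick. The origin is the centre of the foot's underside; rim 72 mm above the bench. The first cup seated in it has its foot 32 mm above the bench, each further one 24 mm more.
- bottle_spot (a point): Bystander: white plastic bottle 64 mm across, 170 mm tall; this point is on its axis at half height.
- specimen_box_spot (a point): Bystander: cardboard box 100 x 70 x 35 mm; this point is its centre.
- ref_block_spot (a point): Bystander: round steel hardness reference block 64 mm across, 14 mm thick; this point is its centre.
- wheel: The ratchet wheel, a steel disc 160 mm across around the foot of the cylinder, with a ring of 18 upright pins, 7 mm thick, 74 mm from the axis, their tops 54 mm above the bench. Origin on its axis at bench height.
Mind the look-alikes: they are no part of the job. Leave any orange look-alike of the holder alone. Leave any purple look-alike of the cover alone.

How it is judged:
On the way, in this order (a step that is already met when the one before it is completed fails the run):
1. the cover is turned at least 40 degrees while still on the press (angle between the x axis of cover_grip and the x axis of press_top, either way round above 0.7 rad and horizontal distance between cover_grip and press_top below 0.012 m and z of cover_grip in the frame of press_top below 0.05 m), for 0.05 s.
2. the cover lies right way up on the mat (horizontal distance between cover_grip and mat below 0.04 m and height (world z) of cover_grip below 0.043 m and angle between cover_grip's own z axis and vertical below 0.1 rad), for 0.2 s.
3. the ram has been raised at least 52 mm with the ratchet lever (value of joint ram above 0.052 m), for 0.2 s.
4. the cup from the press is nested upright in the stack in the holder (horizontal distance between cup_press_mid and holder below 0.01 m and angle between cup_press_mid's own z axis and vertical below 0.1 rad and z of cup_press_mid in the frame of holder between 0.058 and 0.166 m), for 0.2 s.
At the end, for the whole second after the job is handed in: The cover lies right way up on the mat (centres within 40 mm), the ram is at least 50 mm up, and the cup from the press and all cups from the bench stand nested in the holder, upright within 0.1 rad, within 10 mm of its axis, fully seated and at rest (all of step 2 and all of step 4 and value of joint ram above 0.05 m and horizontal distance between each of cup_a_mid, cup_b_mid, cup_c_mid, cup_d_mid and holder below 0.01 m and angle between each of cup_a_mid, cup_b_mid, cup_c_mid, cup_d_mid's own z axis and vertical below 0.1 rad and z of cup_a_mid in the frame of holder between 0.058 and 0.166 m and z of cup_b_mid in the frame of holder between 0.058 and 0.166 m and z of cup_c_mid in the frame of holder between 0.058 and 0.166 m and z of cup_d_mid in the frame of holder between 0.058 and 0.166 m and linear speed of each of cup_press, cup_a, cup_b, cup_c, cup_d below 0.03 m/s); the robot touches nothing.
It fails at once if the white bottle is moved more than 30 mm (distance of bottle_spot from where it was at the start of the episode above 0.03 m).
It fails at once if the cardboard box is moved more than 30 mm (distance of specimen_box_spot from where it was at the start of the episode above 0.03 m).
It fails at once if the steel reference block is moved more than 30 mm (distance of ref_block_spot from where it was at the start of the episode above 0.03 m).
It fails at once if the fingers push on the ratchet wheel itself (over 3 N) (contact force between the fingers and wheel above 3 N).
Of cup_a, cup_b, cup_c, cup_d only 2 to 4 are there at a start; the rules pass over those that are not, and their reading is None.
At some moment in a run one of cup_a, cup_b, cup_c, cup_d may be knocked a few centimetres aside while the robot is not near it.
It also fails if it takes over 210 s, if anything falls off the work surface, if the arm or the gripper's body presses on something with over 40 N, if the wrist force passes 120 N, or if a joint passes its speed limit or range.

## Working session

There is one attempt and no reset: what is moved stays moved. The work goes in short steps, Python scripts to look and compute and a shell command to move; the robot and the scene stay as the last step left them, time stands still between calls to the robot, and variables do not carry over. Pictures are saved under pics/ and viewed, at most 14 in all, crops included, and the job is handed in when it is done.

```bash
ls; mkdir -p pics; python3 - <<'E'
from plant import ctrl, optics
import cv2
s=ctrl.get_state(); print(s)
for n in("scene","top"):
    d=optics.read_camera(n); cv2.imwrite(f"pics/{n}0.png",d["color"]); print(n,d["K"].tolist(),d["R"].tolist(),d["t"].tolist())
E
```

```text
pics
{'time': 0.0, 'qpos': array([ 9.90964567e-01,  2.87183633e-01,  1.57818534e+00,  3.29691369e-05,
        1.27859683e+00, -1.49988451e-01]), 'dq': array([ 0.00077377,  0.00047465,  0.00022589,  0.00079899,  0.00064802,
       -0.00075392]), 'joint_efforts': array([-7.59900613e-04, -4.05988276e+01, -2.92618454e+01, -1.53001029e-04,
        5.72582256e-03, -2.59276867e-06]), 'eef_pos': array([0.28088542, 0.61305753, 0.22993068]), 'tcp_rot': array([ 2.13275394e-01,  9.76991401e-01, -1.10281305e-03, -4.38188039e-04]), 'contact_force': array([ 0.47689684, -0.39165404,  0.16631231]), 'wrist_torque': array([0.01060903, 0.0099799 , 0.05108447]), 'finger_force': 0.0, 'opening': 1.001203378051207}
scene [[386.2123011850472, 0.0, 315.89522829873744], [0.0, 386.2123011850472, 195.122852983524], [0.0, 0.0, 1.0]] [[0.46488633986129785, 0.885138248218854, -0.020272457927548677], [0.5251285957800241, -0.2940947609011585, -0.7985914033500428], [-0.7128258194709742, 0.3606085871835956, -0.6015320423260803]] [-0.24285391850343124, -0.21524592136611773, 1.6241229802538835]
top [[434.95006960057947, 0.0, 320.73932480073535], [0.0, 434.95006960057947, 199.19784949405218], [0.0, 0.0, 1.0]] [[-0.016643946248060443, -0.9998414087354227, -0.006335331976860075], [-0.9869882194301203, 0.017442807948054362, -0.1598436835068827], [0.15992883967394017, 0.003592468350959268, -0.9871220088781806]] [0.0031963836086924546, 0.6009912586005045, 1.0420588201550258]
```

View pics/scene0.png

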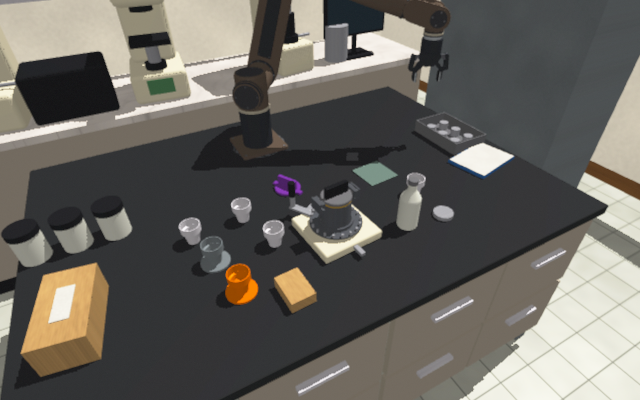

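View pics/top0.png

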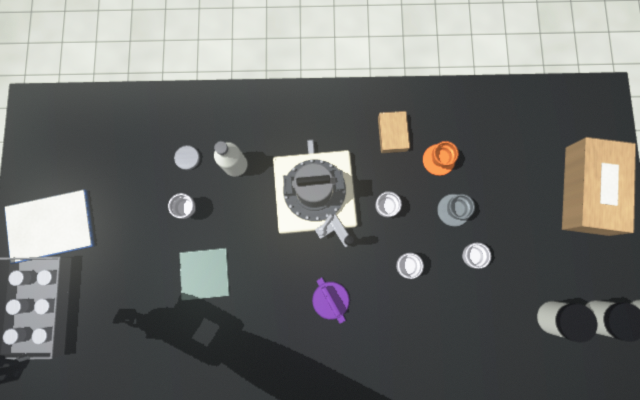

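The scene view shows the press at (335,215), grey holder at (214,253), and cups at (190,231), (241,210), (273,233) and (415,185). The top view shows the press at (315,190), mat at (204,273), holder at (456,209), and cups at (182,206), (388,204), (410,265) and (477,256). The orange and purple look-alikes are at (440,157) and (331,300).

```bash
cat > h.py <<'E'
from plant import ctrl, optics
import cv2, numpy as np
def cam(n):
    d=optics.read_camera(n); return {k:np.array(v) for k,v in d.items()}
def proj(d,X):
    X=np.atleast_2d(X); p=(d["R"]@X.T).T+d["t"]; p=p@d["K"].T; return p[:,:2]/p[:,2:]
def ray(d,u,v):
    r=d["R"].T@np.linalg.inv(d["K"])@np.array([u,v,1.]); return -d["R"].T@d["t"], r
def onz(d,u,v,z):
    c,r=ray(d,u,v); return c+r*(z-c[2])/r[2]
def tri(d1,p1,d2,p2):
    c1,r1=ray(d1,*p1); c2,r2=ray(d2,*p2)
    a=np.linalg.lstsq(np.stack([r1,-r2],1),c2-c1,rcond=None)[0]
    return (c1+a[0]*r1+c2+a[1]*r2)/2, np.linalg.norm(c1+a[0]*r1-c2-a[1]*r2)
def blobs(m,amin=60):
    n,l,s,c=cv2.connectedComponentsWithStats(m.astype(np.uint8))
    return [(s[i,:5].tolist(),c[i].round(1).tolist()) for i in range(1,n) if s[i,4]>=amin]
E
python3 - <<'E'
from h import *
T=cam("top");S=cam("scene")
h=cv2.cvtColor(T["color"],cv2.COLOR_BGR2HSV).astype(int)
reg=np.zeros(h.shape[:2],bool);reg[100:320,100:520]=1
cream=(h[...,1]>15)&(h[...,1]<70)&(h[...,2]>180)&(h[...,0]<40)&reg
mat=(h[...,0]>65)&(h[...,0]<95)&(h[...,1]>25)&(h[...,2]>80)&reg
br=(h[...,1]<40)&(h[...,2]>110)&reg
for n,m in(("cream",cream),("mat",mat),("bright",br)):print(n,blobs(m))
for n,m,z in(("cream",cream,.03),("mat",mat,.004)):
    P=np.argwhere(m)[:,::-1].astype(np.float32);P=np.array([onz(T,*p,z)[:2] for p in P],np.float32)
    print(n,cv2.minAreaRect(P))
a=T["color"][110:290,240:500];b=S["color"][140:310,160:420]
cv2.imwrite("pics/c1.png",np.vstack([cv2.resize(a,None,fx=2,fy=2,interpolation=2)[:300],cv2.resize(b,(520,300),fx=2,fy=2,interpolation=2)[:300]]))
E
```

```text
cream [([313, 151, 38, 25, 107], [338.6, 159.6]), ([273, 154, 42, 79, 189], [285.6, 194.1]), ([337, 198, 20, 29, 105], [348.3, 214.2])]
mat [([179, 248, 51, 52, 2313], [203.9, 273.6])]
bright [([214, 141, 33, 35, 816], [229.5, 158.3]), ([273, 140, 84, 107, 5410], [313.6, 193.1]), ([174, 145, 25, 25, 473], [186.0, 157.1]), ([375, 191, 27, 26, 539], [387.8, 203.8]), ([168, 193, 27, 26, 552], [180.7, 205.6]), ([438, 194, 36, 32, 829], [454.8, 209.3]), ([462, 242, 29, 27, 599], [476.4, 255.4]), ([179, 248, 50, 51, 2229], [204.2, 272.8]), ([396, 253, 28, 26, 569], [409.5, 265.4])]
cream ((0.6261571645736694, 0.010153837502002716), (0.19866612553596497, 0.19763077795505524), 4.22965669631958)
mat ((0.42190343141555786, 0.29403311014175415), (0.1223507970571518, 0.12263423204421997), 4.436817646026611)
```

View pics/c1.png

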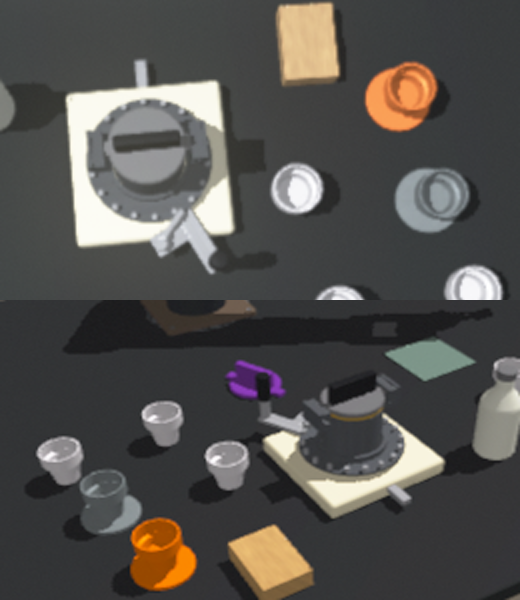

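The crop confirms the lever points towards the robot's right (post near top (349,240)) and that the press yaw is about 4°. The grip bar is at top (314,180).

```bash
cat >> h.py <<'E'
def cups(T,zr=.064,vmin=110):
    """bright round blobs in top view -> rim centre on plane z"""
    h=cv2.cvtColor(T["color"],cv2.COLOR_BGR2HSV).astype(int)
    m=((h[...,1]<40)&(h[...,2]>vmin)).astype(np.uint8); m[:100]=0;m[330:]=0;m[:,:100]=0;m[:,530:]=0
    out=[]
    for c in cv2.findContours(m,cv2.RETR_EXTERNAL,cv2.CHAIN_APPROX_NONE)[0]:
        if 300<cv2.contourArea(c)<1000:
            P=np.array([onz(T,*p[0],zr)[:2] for p in c],np.float32)
            (x,y),r=cv2.minEnclosingCircle(P); mu=cv2.minAreaRect(P)
            out.append((c.reshape(-1,2).mean(0).round(0).tolist(),round(x,4),round(y,4),round(r,4),np.round(mu[1],3).tolist()))
    return out
def go(x,y,z,yaw):
    """tool-frame deltas: rotate rz first (tool down, tool-y yaw deg), then shift"""
    from scipy.spatial.transform import Rotation as Ro
    s=ctrl.get_state(); R=Ro.from_quat(s["tcp_rot"]).as_matrix()
    cur=np.degrees(np.arctan2(R[1,1],R[0,1])); d=(yaw-cur+90)%180-90
    a=np.radians(cur+d); ty=np.array([np.cos(a),np.sin(a),0]); tx=np.cross(ty,[0,0,-1.])
    D=np.array([x,y,z])-s["eef_pos"]
    print("yaw",cur.round(2),"rz",round(-d,2),"then mm",(1000*np.array([D@tx,D@ty,-D[2]])).round(1),"tilt",R[:,2].round(3),"t",round(s["time"],1),"F",s["contact_force"].round(1),"op",round(s["opening"],3),"q",s["qpos"].round(2))
E
python3 - <<'E'
from h import *
T=cam("top");S=cam("scene")
print("camT",(-T["R"].T@T["t"]).round(3),"camS",(-S["R"].T@S["t"]).round(3))
for c in cups(T):print(c)
for pt,ps in(((387.8,200),(273,228)),((180.7,203),(415,181)),((409.5,262),(241,204)),((476.4,252),(190,226))):
    p,e=tri(T,pt,S,ps);print(p.round(3),round(e,4))
print("post",tri(T,(349,241),S,(291.5,181)))
# bar: dark in top
g=cv2.cvtColor(T["color"],cv2.COLOR_BGR2GRAY)
m=np.zeros_like(g);m[170:195,292:338]=(g[170:195,292:338]<55)
P=np.argwhere(m)[:,::-1];P=np.array([onz(T,*p,.177)[:2] for p in P],np.float32);print("bar",len(P),cv2.minAreaRect(P))
for n,p in(("holder rim",(460,207)),("bottle",(229.5,158.3))):print(n,onz(T,*p,.072).round(3))
h=cv2.cvtColor(T["color"],cv2.COLOR_BGR2HSV).astype(int)
m=((h[...,0]>85)&(h[...,0]<120)&(h[...,1]>25)&(h[...,2]>60)).astype(np.uint8);m[:,:430]=0;m[:190]=0;m[230:]=0;m[:,480:]=0
print(blobs(m,30))
go(.626,.010,.25,4.2)
E
```

```text
camT [ 0.427 -0.011  1.125] camS [ 1.384 -0.434  0.8  ]
([409.0, 265.0], 0.4321, -0.2181, 0.0331, [0.065, 0.06])
([476.0, 255.0], 0.455, -0.3801, 0.0347, [0.067, 0.063])
([456.0, 210.0], 0.5682, -0.3379, 0.0462, [0.086, 0.078])
([181.0, 206.0], 0.589, 0.3377, 0.0343, [0.063, 0.064])
([388.0, 204.0], 0.5844, -0.1717, 0.0331, [0.061, 0.064])
([186.0, 157.0], 0.7121, 0.3299, 0.0314, [0.059, 0.06])
([229.0, 158.0], 0.7089, 0.2205, 0.0519, [0.103, 0.066])
[ 0.593 -0.173  0.067] 0.0012
[0.595 0.339 0.057] 0.0048
[ 0.441 -0.218  0.067] 0.0011
[ 0.463 -0.381  0.063] 0.002
post (array([ 0.49110877, -0.06742598,  0.13171063]), np.float64(0.005912400025670631))Traceback (most recent call last):
  File "<stdin>", line 11, in <module>
cv2.error: OpenCV(4.12.0) /io/opencv/modules/imgproc/src/convhull.cpp:143: error: (-215:Assertion failed) total >= 0 && (depth == CV_32F || depth == CV_32S) in function 'convexHull'
```

```bash
python3 - <<'E'
from h import *
T=cam("top")
g=cv2.cvtColor(T["color"],cv2.COLOR_BGR2GRAY)
w=g[168:200:2,290:340:3];print(w)
for th in(40,55,70):
    m=np.zeros(g.shape,np.uint8);m[168:195,292:338]=g[168:195,292:338]<th
    b=blobs(m,20);print(th,b)
    n,l,s,c=cv2.connectedComponentsWithStats(m)
    if n>1:
        i=1+s[1:,4].argmax();P=np.argwhere(l==i)[:,::-1];P=np.array([onz(T,*p,.172)[:2] for p in P],np.float32);print("bar",cv2.minAreaRect(P))
h=cv2.cvtColor(T["color"],cv2.COLOR_BGR2HSV).astype(int)
print("hold",h[200:222:4,436:476:4,2],h[208,436:476:4,:2].tolist())
go(.626,.010,.25,4.2)
E
```

```text
[[248 199 107 123 148 152 151 151 150 151 150 149 122 112 109 114 223]
 [209 143  94 145 151 151 151 151 151 151 151 149 148 111  87  95 126]
 [121 115 129 152 152 151 151 151 151 151 151 150 150 127  76 110 112]
 [115 118 145 153 152 152 152 150 150 150 148 137 131 135  83 108 114]
 [108 107 150 142 136 132 130 109  96  85  76  70  68  82  98 106 114]
 [112  87 113  74  73  70  69  69  70  70  70  71  70  65  91  83 112]
 [115 115 102  73  73  74  75  73  72  72  68  68  63  63  90  83 110]
 [114 148 110  73  69  65  64  62  60  59  58  59  62  68  92  90 112]
 [116 150 130  61  61  61  67  75  91 104 106 117 142 147 121  94 113]
 [114 138 152 110 111 120 149 148 150 152 152 152 151 150 113  84 114]
 [115  90 152 154 153 153 153 152 153 152 152 152 152 152 108  78 107]
 [117  81 146 154 153 153 154 153 152 152 152 152 151 149 111  82  80]
 [113  81 129 154 153 154 154 154 154 152 152 152 152 128 111  76  77]
 [ 82  81 112 150 154 153 153 154 153 152 153 152 150  90  91  78  78]
 [106 114 119 118 153 155 155 154 154 154 153 153 119  74  82  80  77]
 [117 117 118 100 126 152 155 155 153 154 154 129  77  79  79  78  77]]
40 []
55 []
70 [([298, 176, 32, 9, 115], [316.1, 181.3])]
bar ((0.6228275299072266, 0.007939819246530533), (0.014707241207361221, 0.0703946202993393), 6.246326446533203)
hold [[ 62 107 169 161 112  94 115 161 117  93]
 [ 63 168 166 119  94 162 164 133 194 130]
 [ 67 168 167 118  94 163 165 154 181 122]
 [ 66 169 167 125 135 145 166 134 160 120]
 [ 63 167 169 168 116 125 124 156 137  36]
 [ 63  70 168 167 166 165 135 121  48  56]] [[98, 15], [99, 21], [100, 23], [100, 19], [94, 19], [99, 22], [97, 20], [98, 20], [101, 20], [102, 21]]
yaw 65.37 rz 61.17 then mm [-627.1  299.7  -19. ] tilt [-0. -0. -1.] t 0.3 F [-0.4 -0.6  0.4] op 0.998 q [ 0.99  0.29  1.58 -0.    1.28 -0.15]
```

```bash
R='{"rz":6.12,"z":-1.9}'
python3 -m creep '[{"rz":6.12,"z":-1.9},{"rz":6.12,"z":-1.9},{"rz":6.12,"z":-1.9},{"rz":6.12,"z":-1.9},{"rz":6.12,"z":-1.9},{"rz":6.12,"z":-1.9},{"rz":6.12,"z":-1.9},{"rz":6.12,"z":-1.9},{"rz":6.12,"z":-1.9},{"rz":6.12,"z":-1.9}]' 60
python3 -m creep '[{"x":-31,"y":15},{"x":-31,"y":15},{"x":-31,"y":15},{"x":-31,"y":15},{"x":-31,"y":15},{"x":-31,"y":15},{"x":-31,"y":15},{"x":-31,"y":15},{"x":-31,"y":15},{"x":-31,"y":15}]'
python3 -m creep '[{"x":-31,"y":15},{"x":-31,"y":15},{"x":-31,"y":15},{"x":-31,"y":15},{"x":-31,"y":15},{"x":-31,"y":15},{"x":-31,"y":15},{"x":-31,"y":15},{"x":-31,"y":15},{}]'
python3 -c "
from h import *
go(.625,.010,.147,4.3)"
```

```text
yaw 65.37 rz 61.07 then mm [-627.6  297.6   84. ] tilt [-0. -0. -1.] t 0.3 F [-0.4 -0.6  0.4] op 0.998 q [ 0.99  0.29  1.58 -0.    1.28 -0.15]$[0]: bad value
$[0]: bad value
$[0]: bad value
```

```bash
python3 -m creep '[{"x":0,"y":0,"z":-1.9,"rx":0,"ry":0,"rz":6.12,"grip":1},{"x":0,"y":0,"z":-1.9,"rx":0,"ry":0,"rz":6.12,"grip":1},{"x":0,"y":0,"z":-1.9,"rx":0,"ry":0,"rz":6.12,"grip":1},{"x":0,"y":0,"z":-1.9,"rx":0,"ry":0,"rz":6.12,"grip":1},{"x":0,"y":0,"z":-1.9,"rx":0,"ry":0,"rz":6.12,"grip":1},{"x":0,"y":0,"z":-1.9,"rx":0,"ry":0,"rz":6.12,"grip":1},{"x":0,"y":0,"z":-1.9,"rx":0,"ry":0,"rz":6.12,"grip":1},{"x":0,"y":0,"z":-1.9,"rx":0,"ry":0,"rz":6.12,"grip":1},{"x":0,"y":0,"z":-1.9,"rx":0,"ry":0,"rz":6.12,"grip":1},{"x":0,"y":0,"z":-1.9,"rx":0,"ry":0,"rz":6.12,"grip":1}]' 60
```

```text
time: 1.18
eef_pos: [0.2812, 0.6136, 0.2504]
tcp_rot: [0.683, 0.731, -0.0, 0.0]
contact_force: [0.5, -0.2, -0.1]
opening: 1.001
finger_force: 0.0
```

```bash
python3 -m creep '[{"grip":1},{"x":-5,"grip":1},{"x":-31,"y":15,"grip":1},{"x":-31,"y":15,"grip":1},{"x":-31,"y":15,"grip":1},{"x":-31,"y":15,"grip":1},{"x":-31,"y":15,"grip":1},{"x":-31,"y":15,"grip":1},{"x":-31,"y":15,"grip":1},{"x":-31,"y":15,"grip":1}]'
```

```text
$[0]: bad value
```

```bash
for i in 1 2; do python3 -m creep '[{"x":-31.3,"y":14.9,"z":0,"rx":0,"ry":0,"rz":0,"grip":1},{"x":-31.3,"y":14.9,"z":0,"rx":0,"ry":0,"rz":0,"grip":1},{"x":-31.3,"y":14.9,"z":0,"rx":0,"ry":0,"rz":0,"grip":1},{"x":-31.3,"y":14.9,"z":0,"rx":0,"ry":0,"rz":0,"grip":1},{"x":-31.3,"y":14.9,"z":0,"rx":0,"ry":0,"rz":0,"grip":1},{"x":-31.3,"y":14.9,"z":0,"rx":0,"ry":0,"rz":0,"grip":1},{"x":-31.3,"y":14.9,"z":0,"rx":0,"ry":0,"rz":0,"grip":1},{"x":-31.3,"y":14.9,"z":0,"rx":0,"ry":0,"rz":0,"grip":1},{"x":-31.3,"y":14.9,"z":0,"rx":0,"ry":0,"rz":0,"grip":1},{"x":-31.3,"y":14.9,"z":0,"rx":0,"ry":0,"rz":0,"grip":1}]'; done
python3 -c "
from h import *
go(.625,.010,.147,4.3)"
```

```text
time: 2.02
eef_pos: [0.4531, 0.3108, 0.2506]
tcp_rot: [0.681, 0.732, 0.0, 0.0]
contact_force: [0.8, -0.5, 0.6]
opening: 1.0
finger_force: 0.0
time: 2.85
eef_pos: [0.6246, 0.0093, 0.2505]
tcp_rot: [0.681, 0.732, 0.0, 0.0]
contact_force: [-0.0, 0.2, -0.5]
opening: 1.0
finger_force: 0.0
yaw 4.16 rz -0.14 then mm [  0.7   0.4 103.5] tilt [ 0.  0. -1.] t 2.9 F [-0.   0.2 -0.5] op 1.0 q [-0.15  0.16  1.69  0.    1.29 -0.22]
```

```bash
python3 -m creep '[{"x":0,"y":0,"z":22,"rx":0,"ry":0,"rz":0,"grip":1},{"x":0,"y":0,"z":22,"rx":0,"ry":0,"rz":0,"grip":1},{"x":0,"y":0,"z":22,"rx":0,"ry":0,"rz":0,"grip":1},{"x":0,"y":0,"z":18,"rx":0,"ry":0,"rz":0,"grip":1},{"x":0,"y":0,"z":12,"rx":0,"ry":0,"rz":0,"grip":1},{"x":0,"y":0,"z":6,"rx":0,"ry":0,"rz":0,"grip":1},{"x":0,"y":0,"z":0,"rx":0,"ry":0,"rz":0,"grip":0},{"x":0,"y":0,"z":0,"rx":0,"ry":0,"rz":0,"grip":0},{"x":0,"y":0,"z":0,"rx":0,"ry":0,"rz":0,"grip":0},{"x":0,"y":0,"z":0,"rx":0,"ry":0,"rz":0,"grip":0}]' 80;python3 -m creep '[{"x":0,"y":0,"z":0,"rx":0,"ry":0,"rz":0,"grip":0},{"x":0,"y":0,"z":0,"rx":0,"ry":0,"rz":0,"grip":0},{"x":0,"y":0,"z":0,"rx":0,"ry":0,"rz":0,"grip":0},{"x":0,"y":0,"z":0,"rx":0,"ry":0,"rz":0,"grip":0},{"x":0,"y":0,"z":0,"rx":0,"ry":0,"rz":0,"grip":0},{"x":0,"y":0,"z":0,"rx":0,"ry":0,"rz":0,"grip":0},{"x":0,"y":0,"z":0,"rx":0,"ry":0,"rz":0,"grip":0},{"x":0,"y":0,"z":0,"rx":0,"ry":0,"rz":0,"grip":0},{"x":0,"y":0,"z":0,"rx":0,"ry":0,"rz":0,"grip":0},{"x":0,"y":0,"z":0,"rx":0,"ry":0,"rz":0,"grip":0}]' 80
```

```text
time: 3.68
eef_pos: [0.625, 0.0109, 0.1502]
tcp_rot: [0.681, 0.732, 0.001, 0.001]
contact_force: [0.1, -0.0, -0.3]
opening: 0.452
finger_force: 0.0
time: 4.52
eef_pos: [0.6256, 0.011, 0.1499]
tcp_rot: [0.681, 0.732, 0.002, 0.002]
contact_force: [4.2, 0.6, 2.8]
opening: 0.147
finger_force: 78.9
```

```bash
python3 -m creep '[{"x":0,"y":0,"z":1,"rx":0,"ry":0,"rz":0,"grip":0},{"x":0,"y":0,"z":1,"rx":0,"ry":0,"rz":0,"grip":0},{"x":0,"y":0,"z":1,"rx":0,"ry":0,"rz":0,"grip":0},{"x":0,"y":0,"z":1,"rx":0,"ry":0,"rz":0,"grip":0},{"x":0,"y":0,"z":1,"rx":0,"ry":0,"rz":0,"grip":0},{"x":0,"y":0,"z":0.5,"rx":0,"ry":0,"rz":0,"grip":0},{"x":0,"y":0,"z":0,"rx":0,"ry":0,"rz":0,"grip":0},{"x":0,"y":0,"z":0,"rx":0,"ry":0,"rz":0,"grip":0},{"x":0,"y":0,"z":0,"rx":0,"ry":0,"rz":0,"grip":0},{"x":0,"y":0,"z":0,"rx":0,"ry":0,"rz":0,"grip":0}]'
```

```text
time: 5.35
eef_pos: [0.6257, 0.0109, 0.1454]
tcp_rot: [0.681, 0.732, 0.001, 0.002]
contact_force: [3.8, 1.1, 8.6]
opening: 0.149
finger_force: 79.6
```

```bash
python3 -m creep '[{"x":0,"y":0,"z":0.6,"rx":0,"ry":0,"rz":0,"grip":0},{"x":0,"y":0,"z":0,"rx":0,"ry":0,"rz":-2,"grip":0},{"x":0,"y":0,"z":0,"rx":0,"ry":0,"rz":-4,"grip":0},{"x":0,"y":0,"z":0,"rx":0,"ry":0,"rz":-5,"grip":0},{"x":0,"y":0,"z":0,"rx":0,"ry":0,"rz":-5,"grip":0},{"x":0,"y":0,"z":0,"rx":0,"ry":0,"rz":-5,"grip":0},{"x":0,"y":0,"z":0,"rx":0,"ry":0,"rz":-5,"grip":0},{"x":0,"y":0,"z":0,"rx":0,"ry":0,"rz":-5,"grip":0},{"x":0,"y":0,"z":0,"rx":0,"ry":0,"rz":-5,"grip":0},{"x":0,"y":0,"z":0,"rx":0,"ry":0,"rz":-5,"grip":0}]'; python3 -m creep '[{"x":0,"y":0,"z":0,"rx":0,"ry":0,"rz":-5,"grip":0},{"x":0,"y":0,"z":0,"rx":0,"ry":0,"rz":-5,"grip":0},{"x":0,"y":0,"z":0,"rx":0,"ry":0,"rz":-5,"grip":0},{"x":0,"y":0,"z":0,"rx":0,"ry":0,"rz":-5,"grip":0},{"x":0,"y":0,"z":0,"rx":0,"ry":0,"rz":-5,"grip":0},{"x":0,"y":0,"z":0,"rx":0,"ry":0,"rz":-5,"grip":0},{"x":0,"y":0,"z":0,"rx":0,"ry":0,"rz":-4,"grip":0},{"x":0,"y":0,"z":0,"rx":0,"ry":0,"rz":0,"grip":0},{"x":0,"y":0,"z":0,"rx":0,"ry":0,"rz":0,"grip":0},{"x":0,"y":0,"z":0,"rx":0,"ry":0,"rz":0,"grip":0}]'; python3 -c "
from h import *
go(.422,.294,.25,90)"
```

```text
time: 6.18
eef_pos: [0.6243, 0.0106, 0.1444]
tcp_rot: [0.38, 0.925, -0.0, 0.0]
contact_force: [-1.0, -0.2, 9.0]
opening: 0.147
finger_force: 79.8
time: 7.02
eef_pos: [0.6244, 0.0105, 0.1444]
tcp_rot: [0.094, 0.996, -0.001, 0.0]
contact_force: [0.0, 0.1, 8.4]
opening: 0.15
finger_force: 79.8
yaw 79.23 rz -10.77 then mm [ 202.4  283.5 -105.6] tilt [ 0.001 -0.001 -1.   ] t 7.0 F [0.  0.1 8.4] op 0.15 q [-0.15  0.26  1.78 -0.    1.11 -1.53]
```

```bash
python3 -m creep '[{"x":0,"y":0,"z":-3,"rx":0,"ry":0,"rz":0,"grip":0},{"x":0,"y":0,"z":-6,"rx":0,"ry":0,"rz":0,"grip":0},{"x":0,"y":0,"z":-8,"rx":0,"ry":0,"rz":0,"grip":0},{"x":0,"y":0,"z":-10,"rx":0,"ry":0,"rz":0,"grip":0},{"x":0,"y":0,"z":-10,"rx":0,"ry":0,"rz":0,"grip":0},{"x":0,"y":0,"z":-10,"rx":0,"ry":0,"rz":0,"grip":0},{"x":0,"y":0,"z":-10,"rx":0,"ry":0,"rz":0,"grip":0},{"x":0,"y":0,"z":-10,"rx":0,"ry":0,"rz":0,"grip":0},{"x":0,"y":0,"z":-10,"rx":0,"ry":0,"rz":0,"grip":0},{"x":0,"y":0,"z":0,"rx":0,"ry":0,"rz":0,"grip":0}]'; python3 -m creep '[{"x":12,"y":12,"z":0,"rx":0,"ry":0,"rz":0,"grip":0},{"x":25,"y":24,"z":0,"rx":0,"ry":0,"rz":0,"grip":0},{"x":27,"y":26,"z":0,"rx":0,"ry":0,"rz":0,"grip":0},{"x":28,"y":27,"z":0,"rx":0,"ry":0,"rz":0,"grip":0},{"x":28,"y":27,"z":0,"rx":0,"ry":0,"rz":0,"grip":0},{"x":28,"y":27,"z":0,"rx":0,"ry":0,"rz":0,"grip":0},{"x":28,"y":27,"z":0,"rx":0,"ry":0,"rz":0,"grip":0},{"x":28,"y":27,"z":0,"rx":0,"ry":0,"rz":0,"grip":0},{"x":27,"y":25,"z":0,"rx":0,"ry":0,"rz":0,"grip":0},{"x":20,"y":19,"z":0,"rx":0,"ry":0,"rz":0,"grip":0}]'; python3 -c "
from h import *
go(.422,.294,.025,79.2)
T=cam('top');cv2.imwrite('pics/t2.png',T['color'])"
```

```text
time: 7.85
eef_pos: [0.6254, 0.0108, 0.2227]
tcp_rot: [0.094, 0.996, -0.0, 0.003]
contact_force: [0.6, 0.6, -4.1]
opening: 0.145
finger_force: 78.1
time: 8.68
eef_pos: [0.4196, 0.2969, 0.2186]
tcp_rot: [0.094, 0.996, 0.0, -0.001]
contact_force: [0.6, 0.3, -3.2]
opening: 0.149
finger_force: 78.2
yaw 79.26 rz 0.06 then mm [ -2.9  -2.4 193.6] tilt [-0.002  0.    -1.   ] t 8.7 F [ 0.6  0.3 -3.2] op 0.149 q [ 0.42 -0.06  1.98  0.    1.22 -0.97]
```

View pics/t2.png

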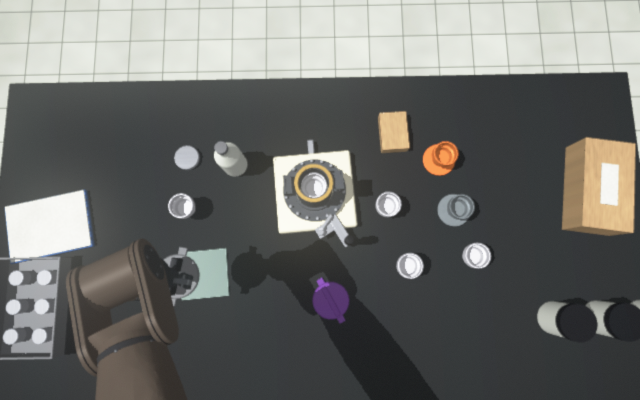

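The cover hangs from the gripper over the mat at (190,275). The press is open, and the brass ring and cup show at (314,185).

```bash
python3 -m creep '[{"x":-2,"y":-2,"z":10,"rx":0,"ry":0,"rz":0,"grip":0},{"x":0,"y":0,"z":20,"rx":0,"ry":0,"rz":0,"grip":0},{"x":0,"y":0,"z":26,"rx":0,"ry":0,"rz":0,"grip":0},{"x":0,"y":0,"z":26,"rx":0,"ry":0,"rz":0,"grip":0},{"x":0,"y":0,"z":26,"rx":0,"ry":0,"rz":0,"grip":0},{"x":0,"y":0,"z":26,"rx":0,"ry":0,"rz":0,"grip":0},{"x":0,"y":0,"z":22,"rx":0,"ry":0,"rz":0,"grip":0},{"x":0,"y":0,"z":14,"rx":0,"ry":0,"rz":0,"grip":0},{"x":0,"y":0,"z":8,"rx":0,"ry":0,"rz":0,"grip":0},{"x":0,"y":0,"z":0,"rx":0,"ry":0,"rz":0,"grip":0}]'; python3 -m creep '[{"x":0,"y":0,"z":3,"rx":0,"ry":0,"rz":0,"grip":0},{"x":0,"y":0,"z":3,"rx":0,"ry":0,"rz":0,"grip":0},{"x":0,"y":0,"z":3,"rx":0,"ry":0,"rz":0,"grip":0},{"x":0,"y":0,"z":2,"rx":0,"ry":0,"rz":0,"grip":0},{"x":0,"y":0,"z":2,"rx":0,"ry":0,"rz":0,"grip":0},{"x":0,"y":0,"z":1,"rx":0,"ry":0,"rz":0,"grip":0},{"x":0,"y":0,"z":1,"rx":0,"ry":0,"rz":0,"grip":0},{"x":0,"y":0,"z":0,"rx":0,"ry":0,"rz":0,"grip":0},{"x":0,"y":0,"z":0,"rx":0,"ry":0,"rz":0,"grip":0},{"x":0,"y":0,"z":0,"rx":0,"ry":0,"rz":0,"grip":0}]'
```

```text
time: 9.57
eef_pos: [0.4227, 0.291, 0.0385]
tcp_rot: [0.095, 0.995, -0.001, -0.002]
contact_force: [-0.8, 0.0, -4.3]
opening: 0.148
finger_force: 78.5
time: 10.4
eef_pos: [0.4244, 0.2925, 0.0263]
tcp_rot: [0.094, 0.996, 0.0, 0.0]
contact_force: [-0.2, 0.3, -4.1]
opening: 0.149
finger_force: 78.5
```

```bash
python3 -m creep '[{"x":0,"y":0,"z":1,"rx":0,"ry":0,"rz":0,"grip":0},{"x":0,"y":0,"z":1,"rx":0,"ry":0,"rz":0,"grip":0},{"x":0,"y":0,"z":1,"rx":0,"ry":0,"rz":0,"grip":0},{"x":0,"y":0,"z":0,"rx":0,"ry":0,"rz":0,"grip":0},{"x":0,"y":0,"z":0,"rx":0,"ry":0,"rz":0,"grip":0},{"x":0,"y":0,"z":0,"rx":0,"ry":0,"rz":0,"grip":0},{"x":0,"y":0,"z":0,"rx":0,"ry":0,"rz":0,"grip":0},{"x":0,"y":0,"z":0,"rx":0,"ry":0,"rz":0,"grip":0},{"x":0,"y":0,"z":0,"rx":0,"ry":0,"rz":0,"grip":0},{"x":0,"y":0,"z":0,"rx":0,"ry":0,"rz":0,"grip":0}]'
```

```text
time: 11.23
eef_pos: [0.4243, 0.2925, 0.0232]
tcp_rot: [0.094, 0.996, 0.0, 0.0]
contact_force: [0.6, -0.3, -3.1]
opening: 0.147
finger_force: 78.8
```

```bash
python3 -m creep '[{"x":0,"y":0,"z":0.7,"rx":0,"ry":0,"rz":0,"grip":0},{"x":0,"y":0,"z":0,"rx":0,"ry":0,"rz":0,"grip":0.3},{"x":0,"y":0,"z":0,"rx":0,"ry":0,"rz":0,"grip":0.4},{"x":0,"y":0,"z":0,"rx":0,"ry":0,"rz":0,"grip":0.5},{"x":0,"y":0,"z":0,"rx":0,"ry":0,"rz":0,"grip":0.5},{"x":0,"y":0,"z":-10,"rx":0,"ry":0,"rz":0,"grip":0.5},{"x":0,"y":0,"z":-30,"rx":0,"ry":0,"rz":0,"grip":0.5},{"x":0,"y":0,"z":-35,"rx":0,"ry":0,"rz":0,"grip":0.6},{"x":0,"y":0,"z":-38,"rx":0,"ry":0,"rz":0,"grip":0.7},{"x":0,"y":0,"z":-38,"rx":0,"ry":0,"rz":0,"grip":0.7}]' 40; python3 -m creep '[{"x":0,"y":0,"z":-2,"rx":0,"ry":0,"rz":-4.1,"grip":0.7},{"x":0,"y":0,"z":0,"rx":0,"ry":0,"rz":-4.1,"grip":0.7},{"x":0,"y":0,"z":0,"rx":0,"ry":0,"rz":-4.1,"grip":0.7},{"x":0,"y":0,"z":0,"rx":0,"ry":0,"rz":-4.1,"grip":0.7},{"x":0,"y":0,"z":0,"rx":0,"ry":0,"rz":-4.1,"grip":0.7},{"x":0,"y":0,"z":0,"rx":0,"ry":0,"rz":-4.1,"grip":0.7},{"x":0,"y":0,"z":0,"rx":0,"ry":0,"rz":-4.1,"grip":0.7},{"x":0,"y":0,"z":0,"rx":0,"ry":0,"rz":-4.1,"grip":0.7},{"x":0,"y":0,"z":0,"rx":0,"ry":0,"rz":-4.1,"grip":0.7},{"x":0,"y":0,"z":0,"rx":0,"ry":0,"rz":-4.1,"grip":0.7}]'; python3 -c "
from h import *
go(.491,-.067,.20,120.2)
T=cam('top');S=cam('scene')
g=cv2.cvtColor(T['color'],cv2.COLOR_BGR2GRAY);m=np.zeros(g.shape,np.uint8);m[222:250,330:362]=g[222:250,330:362]
cv2.imwrite('pics/c3.png',np.hstack([cv2.resize(T['color'][200:260,310:380],None,fx=5,fy=5),cv2.resize(S['color'][165:225,260:330],None,fx=5,fy=5)]))"
```

```text
time: 12.07
eef_pos: [0.4239, 0.2923, 0.1757]
tcp_rot: [0.094, 0.996, -0.0, -0.0]
contact_force: [0.7, 1.2, -0.0]
opening: 0.703
finger_force: 0.0
time: 12.9
eef_pos: [0.4244, 0.2925, 0.1765]
tcp_rot: [-0.262, 0.965, 0.0, 0.0]
contact_force: [0.8, -0.1, -0.5]
opening: 0.701
finger_force: 0.0
yaw 120.38 rz 0.18 then mm [ 123.3 -344.2  -23.5] tilt [ 0.001  0.    -1.   ] t 12.9 F [ 0.8 -0.1 -0.5] op 0.701 q [ 0.41 -0.01  2.02  0.    1.14 -1.69]
```

View pics/c3.png

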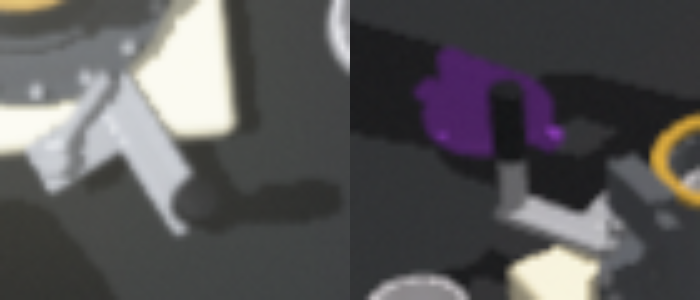

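The crops show the post top at top-view (350.6,240) and scene (291.8,182.6). The brass ring is bare.

```bash
python3 -c "
from h import *
T=cam('top');S=cam('scene')
print(tri(T,(350.6,240),S,(291.8,182.6)),onz(T,350.6,240,.13),onz(S,291.8,182.6,.13))
c=np.array([.625,.0105])
for a in(.4,.45,.5,.55):
  t=np.radians(184.3)+a; print(a,c+.155*np.array([np.cos(t),np.sin(t)]))
"
```

```text
(array([ 0.49418893, -0.06984908,  0.12846048]), np.float64(0.009158826036792985)) [ 0.49225037 -0.07394902  0.13      ] [ 0.49825821 -0.06658332  0.13      ]
0.4 [ 0.48716311 -0.06039424]
0.45 [ 0.49087861 -0.06719461]
0.5 [ 0.49492934 -0.07380079]
0.55 [ 0.49930517 -0.08019626]
```

```bash
python3 -m creep '[{"x":6,"y":-17,"z":0,"rx":0,"ry":0,"rz":0,"grip":0.7},{"x":12,"y":-34,"z":0,"rx":0,"ry":0,"rz":0,"grip":0.7},{"x":12,"y":-34,"z":0,"rx":0,"ry":0,"rz":0,"grip":0.7},{"x":12,"y":-34,"z":0,"rx":0,"ry":0,"rz":0,"grip":0.7},{"x":12,"y":-34,"z":0,"rx":0,"ry":0,"rz":0,"grip":0.7},{"x":12,"y":-34,"z":0,"rx":0,"ry":0,"rz":0,"grip":0.7},{"x":12,"y":-34,"z":0,"rx":0,"ry":0,"rz":0,"grip":0.7},{"x":12,"y":-34,"z":0,"rx":0,"ry":0,"rz":0,"grip":0.7},{"x":12,"y":-34,"z":0,"rx":0,"ry":0,"rz":0,"grip":0.7},{"x":12,"y":-34,"z":0,"rx":0,"ry":0,"rz":0,"grip":0.7}]'; python3 -m creep '[{"x":10,"y":-27,"z":0,"rx":0,"ry":0,"rz":-2,"grip":0.7},{"x":0,"y":0,"z":0,"rx":0,"ry":0,"rz":0,"grip":0.8},{"x":0,"y":0,"z":0,"rx":0,"ry":0,"rz":0,"grip":0.8},{"x":0,"y":0,"z":10,"rx":0,"ry":0,"rz":0,"grip":0.8},{"x":0,"y":0,"z":20,"rx":0,"ry":0,"rz":0,"grip":0.8},{"x":0,"y":0,"z":20,"rx":0,"ry":0,"rz":0,"grip":0.8},{"x":0,"y":0,"z":18,"rx":0,"ry":0,"rz":0,"grip":0.8},{"x":0,"y":0,"z":12,"rx":0,"ry":0,"rz":0,"grip":0.8},{"x":0,"y":0,"z":6,"rx":0,"ry":0,"rz":0,"grip":0.8},{"x":0,"y":0,"z":0,"rx":0,"ry":0,"rz":0,"grip":0.8}]';  python3 -m creep '[{"x":0,"y":0,"z":0,"rx":0,"ry":0,"rz":0,"grip":0.2},{"x":0,"y":0,"z":0,"rx":0,"ry":0,"rz":0,"grip":0.2},{"x":0,"y":0,"z":0,"rx":0,"ry":0,"rz":0,"grip":0.2},{"x":0,"y":0,"z":0,"rx":0,"ry":0,"rz":0,"grip":0.2},{"x":0,"y":0,"z":0,"rx":0,"ry":0,"rz":0,"grip":0.2},{"x":0,"y":0,"z":0,"rx":0,"ry":0,"rz":0,"grip":0.2},{"x":0,"y":0,"z":0,"rx":0,"ry":0,"rz":0,"grip":0.2},{"x":0,"y":0,"z":0,"rx":0,"ry":0,"rz":0,"grip":0.2},{"x":0,"y":0,"z":0,"rx":0,"ry":0,"rz":0,"grip":0.2},{"x":0,"y":0,"z":0,"rx":0,"ry":0,"rz":0,"grip":0.2}]' 25
python3 -c "
from h import *
go(.494,-.072,.089,122.4)"
```

```text
time: 13.93
eef_pos: [0.4882, -0.0459, 0.176]
tcp_rot: [-0.259, 0.966, -0.0, 0.0]
contact_force: [0.7, -0.1, 0.4]
opening: 0.697
finger_force: 0.0
time: 14.77
eef_pos: [0.4918, -0.0711, 0.0877]
tcp_rot: [-0.278, 0.961, 0.001, -0.001]
contact_force: [0.1, -0.1, 1.3]
opening: 0.802
finger_force: 0.0
time: 15.6
eef_pos: [0.4939, -0.0728, 0.0907]
tcp_rot: [-0.277, 0.961, -0.001, 0.001]
contact_force: [-0.9, 0.6, 5.2]
opening: 0.249
finger_force: 24.8
yaw 122.17 rz -0.23 then mm [-0.5  0.6  1.7] tilt [ 0.002 -0.001 -1.   ] t 15.6 F [-0.9  0.6  5.2] op 0.249 q [-0.35  0.07  2.11 -0.    0.96 -2.48]
```

```bash
python3 -m creep '[{"x":0,"y":0,"z":-2,"rx":0,"ry":0,"rz":0,"grip":0.2},{"x":-0.2,"y":7.84,"z":0,"rx":0,"ry":0,"rz":2.9,"grip":0.2},{"x":-0.2,"y":7.84,"z":0,"rx":0,"ry":0,"rz":2.9,"grip":0.2},{"x":-0.2,"y":7.84,"z":0,"rx":0,"ry":0,"rz":2.9,"grip":0.2},{"x":-0.2,"y":7.84,"z":0,"rx":0,"ry":0,"rz":2.9,"grip":0.2},{"x":-0.2,"y":7.84,"z":0,"rx":0,"ry":0,"rz":2.9,"grip":0.2},{"x":-0.2,"y":7.84,"z":0,"rx":0,"ry":0,"rz":2.9,"grip":0.2},{"x":-0.2,"y":7.84,"z":0,"rx":0,"ry":0,"rz":2.9,"grip":0.2},{"x":-0.2,"y":7.84,"z":0,"rx":0,"ry":0,"rz":2.9,"grip":0.2},{"x":-0.2,"y":7.84,"z":0,"rx":0,"ry":0,"rz":2.9,"grip":0.2}]'
python3 -c "
from h import *
a=np.radians(184.3)+.035
go(.625+.155*np.cos(a),.0105+.155*np.sin(a),.089,122.4-26.1)"
```

```text
time: 16.43
eef_pos: [0.4704, -0.0058, 0.0908]
tcp_rot: [-0.052, 0.999, -0.0, 0.001]
contact_force: [4.9, 0.1, -5.2]
opening: 0.248
finger_force: 26.0
yaw 95.95 rz -0.35 then mm [-0.5 -0.8  1.8] tilt [ 0.002 -0.    -1.   ] t 16.4 F [ 4.9  0.1 -5.2] op 0.248 q [-0.23  0.    2.18  0.    0.96 -1.9 ]
```

```bash
python3 -m creep '[{"x":-0.26,"y":8.9,"z":1,"rx":0,"ry":0,"rz":3.3,"grip":0.2},{"x":-0.26,"y":8.9,"z":0,"rx":0,"ry":0,"rz":3.3,"grip":0.2},{"x":-0.26,"y":8.9,"z":0,"rx":0,"ry":0,"rz":3.3,"grip":0.2},{"x":-0.26,"y":8.9,"z":0,"rx":0,"ry":0,"rz":3.3,"grip":0.2},{"x":-0.26,"y":8.9,"z":0,"rx":0,"ry":0,"rz":3.3,"grip":0.2},{"x":-0.26,"y":8.9,"z":0,"rx":0,"ry":0,"rz":3.3,"grip":0.2},{"x":-0.26,"y":8.9,"z":0,"rx":0,"ry":0,"rz":3.3,"grip":0.2},{"x":-0.26,"y":8.9,"z":0,"rx":0,"ry":0,"rz":3.3,"grip":0.2},{"x":-0.26,"y":8.9,"z":0,"rx":0,"ry":0,"rz":3.3,"grip":0.2},{"x":-0.26,"y":8.9,"z":0,"rx":0,"ry":0,"rz":3.3,"grip":0.2}]'
python3 -c "
from h import *
a=np.radians(184.3)-.54
go(.625+.155*np.cos(a),.0105+.155*np.sin(a),.089,63.4)"
python3 -m creep '[{"x":-0.9,"y":-16.77,"z":0,"rx":0,"ry":0,"rz":-6.2,"grip":0.2},{"x":-0.9,"y":-16.77,"z":0,"rx":0,"ry":0,"rz":-6.2,"grip":0.2},{"x":-0.9,"y":-16.77,"z":0,"rx":0,"ry":0,"rz":-6.2,"grip":0.2},{"x":-0.9,"y":-16.77,"z":0,"rx":0,"ry":0,"rz":-6.2,"grip":0.2},{"x":-0.9,"y":-16.77,"z":0,"rx":0,"ry":0,"rz":-6.2,"grip":0.2},{"x":-0.9,"y":-16.77,"z":0,"rx":0,"ry":0,"rz":-6.2,"grip":0.2},{"x":-0.9,"y":-16.77,"z":0,"rx":0,"ry":0,"rz":-6.2,"grip":0.2},{"x":-0.9,"y":-16.77,"z":0,"rx":0,"ry":0,"rz":-6.2,"grip":0.2},{"x":-0.9,"y":-16.77,"z":0,"rx":0,"ry":0,"rz":-6.2,"grip":0.2},{"x":-0.9,"y":-16.77,"z":0,"rx":0,"ry":0,"rz":-6.2,"grip":0.2}]'
python3 -c "
from h import *
a=np.radians(184.3)+.54
go(.625+.155*np.cos(a),.0105+.155*np.sin(a),.089,125.2)"
```

```text
time: 17.27
eef_pos: [0.4856, 0.081, 0.0907]
tcp_rot: [0.233, 0.972, 0.0, -0.001]
contact_force: [-1.7, 3.0, 3.2]
opening: 0.254
finger_force: 26.9
yaw 63.02 rz -0.38 then mm [-1.2 -0.5  1.7] tilt [-0.002  0.001 -1.   ] t 17.3 F [-1.7  3.   3.2] op 0.254 q [-0.04  0.05  2.12  0.    0.97 -1.14]
time: 18.1
eef_pos: [0.4981, -0.0791, 0.0907]
tcp_rot: [-0.303, 0.953, 0.001, 0.001]
contact_force: [3.5, 7.1, 1.0]
opening: 0.252
finger_force: 27.0
yaw 125.27 rz 0.07 then mm [-0.4 -0.   1.7] tilt [ 0.002  0.003 -1.   ] t 18.1 F [3.5 7.1 1. ] op 0.252 q [-0.36  0.08  2.1   0.    0.97 -2.55]
```

```bash
for i in 1 2 3; do python3 -m creep '[{"x":-0.9,"y":16.77,"z":0,"rx":0,"ry":0,"rz":6.2,"grip":0.2},{"x":-0.9,"y":16.77,"z":0,"rx":0,"ry":0,"rz":6.2,"grip":0.2},{"x":-0.9,"y":16.77,"z":0,"rx":0,"ry":0,"rz":6.2,"grip":0.2},{"x":-0.9,"y":16.77,"z":0,"rx":0,"ry":0,"rz":6.2,"grip":0.2},{"x":-0.9,"y":16.77,"z":0,"rx":0,"ry":0,"rz":6.2,"grip":0.2},{"x":-0.9,"y":16.77,"z":0,"rx":0,"ry":0,"rz":6.2,"grip":0.2},{"x":-0.9,"y":16.77,"z":0,"rx":0,"ry":0,"rz":6.2,"grip":0.2},{"x":-0.9,"y":16.77,"z":0,"rx":0,"ry":0,"rz":6.2,"grip":0.2},{"x":-0.9,"y":16.77,"z":0,"rx":0,"ry":0,"rz":6.2,"grip":0.2},{"x":-0.9,"y":16.77,"z":0,"rx":0,"ry":0,"rz":6.2,"grip":0.2}]' | grep eef
python3 -m creep '[{"x":-0.9,"y":-16.77,"z":0,"rx":0,"ry":0,"rz":-6.2,"grip":0.2},{"x":-0.9,"y":-16.77,"z":0,"rx":0,"ry":0,"rz":-6.2,"grip":0.2},{"x":-0.9,"y":-16.77,"z":0,"rx":0,"ry":0,"rz":-6.2,"grip":0.2},{"x":-0.9,"y":-16.77,"z":0,"rx":0,"ry":0,"rz":-6.2,"grip":0.2},{"x":-0.9,"y":-16.77,"z":0,"rx":0,"ry":0,"rz":-6.2,"grip":0.2},{"x":-0.9,"y":-16.77,"z":0,"rx":0,"ry":0,"rz":-6.2,"grip":0.2},{"x":-0.9,"y":-16.77,"z":0,"rx":0,"ry":0,"rz":-6.2,"grip":0.2},{"x":-0.9,"y":-16.77,"z":0,"rx":0,"ry":0,"rz":-6.2,"grip":0.2},{"x":-0.9,"y":-16.77,"z":0,"rx":0,"ry":0,"rz":-6.2,"grip":0.2},{"x":-0.9,"y":-16.77,"z":0,"rx":0,"ry":0,"rz":-6.2,"grip":0.2}]' |egrep 'eef|force'; done
python3 -c "
from h import *
S=cam('scene');T=cam('top')
for z in (.142,.152,.157,.162,.167): print(z,proj(S,[[.625,.0105,z]]),proj(T,[[.625,.0105,z]]))
cv2.imwrite('pics/c4.png',np.hstack([cv2.resize(T['color'][150:250,265:365],None,fx=4,fy=4),cv2.resize(S['color'][155:255,280:380],None,fx=4,fy=4)]))"
```

```text
eef_pos: [0.4853, 0.081, 0.0909]
eef_pos: [0.4978, -0.0794, 0.0909]
contact_force: [3.3, 5.5, 1.5]
finger_force: 29.1
eef_pos: [0.485, 0.0811, 0.091]
eef_pos: [0.4975, -0.0796, 0.091]
contact_force: [2.4, 5.4, 1.9]
finger_force: 29.6
eef_pos: [0.485, 0.0815, 0.0912]
eef_pos: [0.4975, -0.0796, 0.0912]
contact_force: [2.4, 5.8, 3.3]
finger_force: 30.1
0.142 [[334.94760783 193.88056556]] [[312.66268866 182.5310134 ]]
0.152 [[334.98089175 191.04661201]] [[312.55454274 181.66432593]]
0.157 [[334.99767173 189.61788348]] [[312.49965864 181.22448172]]
0.162 [[335.01454475 188.18123358]] [[312.44422292 180.78021675]]
0.167 [[335.03151158 186.73659623]] [[312.38822722 180.33146404]]
```

View pics/c4.png

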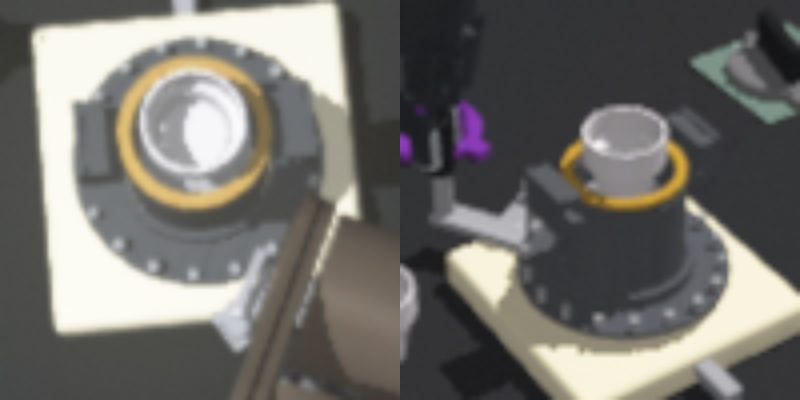

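The top crop shows the cup rim at about (313.8,180.5). In the scene crop the rim is at about (336,186.5), which gives a rim height of about 0.166, so the ram is near 60 mm. I'll add one notch for margin and then let go of the post.

```bash
python3 -m creep '[{"x":-0.15,"y":6.76,"z":0,"rx":0,"ry":0,"rz":2.5,"grip":0.2},{"x":-0.15,"y":6.76,"z":0,"rx":0,"ry":0,"rz":2.5,"grip":0.2},{"x":-0.15,"y":6.76,"z":0,"rx":0,"ry":0,"rz":2.5,"grip":0.2},{"x":-0.15,"y":6.76,"z":0,"rx":0,"ry":0,"rz":2.5,"grip":0.2},{"x":-0.15,"y":6.76,"z":0,"rx":0,"ry":0,"rz":2.5,"grip":0.2},{"x":-0.15,"y":6.76,"z":0,"rx":0,"ry":0,"rz":2.5,"grip":0.2},{"x":-0.15,"y":6.76,"z":0,"rx":0,"ry":0,"rz":2.5,"grip":0.2},{"x":-0.15,"y":6.76,"z":0,"rx":0,"ry":0,"rz":2.5,"grip":0.2},{"x":-0.15,"y":6.76,"z":0,"rx":0,"ry":0,"rz":2.5,"grip":0.2},{"x":-0.15,"y":6.76,"z":0,"rx":0,"ry":0,"rz":2.5,"grip":0.2}]' | grep eef
python3 -m creep '[{"x":-0.15,"y":-6.76,"z":0,"rx":0,"ry":0,"rz":-2.5,"grip":0.2},{"x":-0.15,"y":-6.76,"z":0,"rx":0,"ry":0,"rz":-2.5,"grip":0.2},{"x":-0.15,"y":-6.76,"z":0,"rx":0,"ry":0,"rz":-2.5,"grip":0.2},{"x":-0.15,"y":-6.76,"z":0,"rx":0,"ry":0,"rz":-2.5,"grip":0.2},{"x":-0.15,"y":-6.76,"z":0,"rx":0,"ry":0,"rz":-2.5,"grip":0.2},{"x":-0.15,"y":-6.76,"z":0,"rx":0,"ry":0,"rz":-2.5,"grip":0.2},{"x":-0.15,"y":-6.76,"z":0,"rx":0,"ry":0,"rz":-2.5,"grip":0.2},{"x":-0.15,"y":-6.76,"z":0,"rx":0,"ry":0,"rz":-2.5,"grip":0.2},{"x":-0.15,"y":-6.76,"z":0,"rx":0,"ry":0,"rz":-2.5,"grip":0.2},{"x":-0.15,"y":-6.76,"z":0,"rx":0,"ry":0,"rz":-2.5,"grip":0.2}]' |egrep 'eef|force'
python3 -m creep '[{"x":0,"y":0,"z":0,"rx":0,"ry":0,"rz":0,"grip":0.4},{"x":0,"y":0,"z":0,"rx":0,"ry":0,"rz":0,"grip":0.5},{"x":0,"y":0,"z":0,"rx":0,"ry":0,"rz":0,"grip":0.6},{"x":0,"y":0,"z":-5,"rx":0,"ry":0,"rz":0,"grip":0.6},{"x":0,"y":0,"z":-20,"rx":0,"ry":0,"rz":0,"grip":0.7},{"x":0,"y":0,"z":-30,"rx":0,"ry":0,"rz":0,"grip":0.8},{"x":0,"y":0,"z":-35,"rx":0,"ry":0,"rz":0,"grip":0.9},{"x":0,"y":0,"z":-35,"rx":0,"ry":0,"rz":0,"grip":1},{"x":0,"y":0,"z":-25,"rx":0,"ry":0,"rz":0,"grip":1},{"x":0,"y":0,"z":-5,"rx":0,"ry":0,"rz":0,"grip":1}]'
python3 - <<'E'
from h import *
T=cam("top");S=cam("scene")
for c in cups(T):print(c)
# holder foot / rim in scene & top; press cup bright
for d,n,(y0,y1,x0,x1) in((T,"T",(160,205,285,345)),(S,"S",(175,205,318,356))):
    h=cv2.cvtColor(d["color"],cv2.COLOR_BGR2HSV).astype(int)[y0:y1,x0:x1]
    m=((h[...,1]<30)&(h[...,2]>165)).astype(np.uint8);print(n,[(b[0][0]+x0,b[0][1]+y0,b[0][2:],b[1]) for b in blobs(m,30)])
cv2.imwrite('pics/c5.png',np.hstack([cv2.resize(T['color'][180:240,425:485],None,fx=6,fy=6),cv2.resize(S['color'][225:285,185:245],None,fx=6,fy=6)]))
go(.625,.0105,.26,0)
E
```

```text
eef_pos: [0.4714, -0.0173, 0.0913]
eef_pos: [0.4973, -0.0792, 0.0913]
contact_force: [0.4, 2.4, 5.1]
finger_force: 30.3
time: 25.7
eef_pos: [0.4991, -0.0801, 0.2518]
tcp_rot: [-0.301, 0.954, -0.003, 0.004]
contact_force: [0.6, -0.5, 0.6]
opening: 1.001
finger_force: 0.0
([411.0, 266.0], 0.433, -0.2189, 0.0318, [0.048, 0.062])
([477.0, 255.0], 0.4549, -0.3811, 0.0338, [0.065, 0.058])
([455.0, 204.0], 0.5756, -0.3383, 0.0441, [0.086, 0.054])
([181.0, 206.0], 0.589, 0.3377, 0.0343, [0.063, 0.064])
([313.0, 182.0], 0.6419, 0.0118, 0.0399, [0.07, 0.076])
([186.0, 157.0], 0.712, 0.3297, 0.0315, [0.061, 0.06])
([229.0, 158.0], 0.7089, 0.2205, 0.0519, [0.103, 0.066])
T [(285, 160, [23, 16, 171], [6.6, 5.0]), (322, 160, [23, 14, 148], [52.0, 4.0]), (300, 167, [27, 31, 432], [29.9, 21.6])]
S [(325, 182, [22, 11, 55], [14.9, 14.0])]
yaw 125.07 rz -54.93 then mm [ -90.  -127.5  -12.8] tilt [ 0.003 -0.001 -1.   ] t 25.8 F [-0.3 -0.2 -0.2] op 1.002 q [-0.36 -0.11  1.97 -0.    1.28 -2.54]
```

View pics/c5.png

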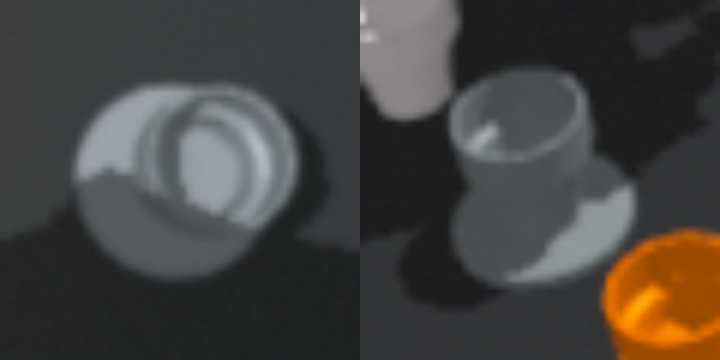

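The crops show the holder foot centre at top-view (453.2,209.8), and its rim centre at top-view (462.1,205.8) and scene (211.1,243.6).

```bash
python3 - <<'E'
from h import *
T=cam("top");S=cam("scene")
print(onz(T,453.2,209.8,.008),onz(T,462.1,205.8,.072),onz(S,211.1,243.6,.072),tri(T,(462.1,205.8),S,(211.1,243.6)))
# press centre / cup: rim centre
print(tri(T,(314.9,181.6),S,(336,186)),onz(T,313,182,.17))
# ring: brass
h=cv2.cvtColor(T["color"],cv2.COLOR_BGR2HSV).astype(int)
m=(h[...,0]>12)&(h[...,0]<25)&(h[...,1]>110);m[:140]=0;m[230:]=0;m[:,280:];m[:,:280]=0;m[:,350:]=0
P=np.argwhere(m)[:,::-1].astype(np.float32);print(cv2.fitEllipse(cv2.convexHull(P))); e=cv2.minEnclosingCircle(P);print(onz(T,*e[0],.134),e)
cv2.imwrite('pics/c6.png',np.hstack([cv2.resize(T['color'][150:220,275:345],None,fx=5,fy=5),cv2.resize(S['color'][165:235,300:370],None,fx=5,fy=5)]))
E
```

```text
[ 0.57367606 -0.34896301  0.008     ] [ 0.57470742 -0.35191669  0.072     ] [ 0.57520296 -0.34667288  0.072     ] (array([ 0.57522916, -0.34901875,  0.07336263]), np.float64(0.00494563304354465))
(array([0.62378761, 0.00900489, 0.16864389]), np.float64(0.009246851076870125)) [0.62054417 0.009115   0.17      ]
((312.90350341796875, 182.77130126953125), (36.700401306152344, 37.496490478515625), 126.16923522949219)
[0.62585755 0.01032453 0.134     ] ((312.81817626953125, 182.84848022460938), 18.8374080657959)
```

View pics/c6.png

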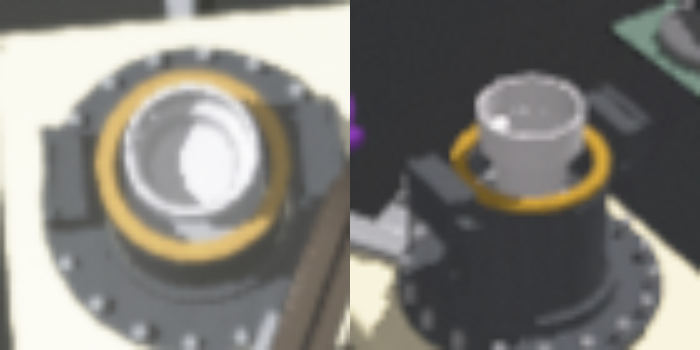

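The close view shows the cup rim centred at top (313.0,179.2) and scene (335.6,185.6). That puts the rim at about 0.171, so the ram is about 64 mm up, and the cup stands upright and clear of the ring.

```bash
python3 -m creep '[{"x":0,"y":0,"z":-1,"rx":0,"ry":0,"rz":7,"grip":1},{"x":0,"y":0,"z":-1,"rx":0,"ry":0,"rz":7,"grip":1},{"x":0,"y":0,"z":0,"rx":0,"ry":0,"rz":7,"grip":1},{"x":0,"y":0,"z":0,"rx":0,"ry":0,"rz":7,"grip":1},{"x":0,"y":0,"z":0,"rx":0,"ry":0,"rz":7,"grip":1},{"x":0,"y":0,"z":0,"rx":0,"ry":0,"rz":7,"grip":1},{"x":0,"y":0,"z":0,"rx":0,"ry":0,"rz":7,"grip":1},{"x":0,"y":0,"z":0,"rx":0,"ry":0,"rz":7,"grip":1},{"x":0,"y":0,"z":0,"rx":0,"ry":0,"rz":7,"grip":1},{"x":0,"y":0,"z":0,"rx":0,"ry":0,"rz":7,"grip":1}]' >/dev/null
python3 -m creep '[{"x":0,"y":0,"z":0,"rx":0,"ry":0,"rz":7,"grip":1},{"x":0,"y":0,"z":0,"rx":0,"ry":0,"rz":7,"grip":1},{"x":0,"y":0,"z":0,"rx":0,"ry":0,"rz":7,"grip":1},{"x":0,"y":0,"z":0,"rx":0,"ry":0,"rz":7,"grip":1},{"x":0,"y":0,"z":0,"rx":0,"ry":0,"rz":7,"grip":1},{"x":0,"y":0,"z":0,"rx":0,"ry":0,"rz":7,"grip":1},{"x":0,"y":0,"z":0,"rx":0,"ry":0,"rz":7,"grip":1},{"x":0,"y":0,"z":0,"rx":0,"ry":0,"rz":1.8,"grip":1},{"x":0,"y":0,"z":0,"rx":0,"ry":0,"rz":0,"grip":1},{"x":0,"y":0,"z":0,"rx":0,"ry":0,"rz":0,"grip":1}]' >/dev/null
python3 -m creep '[{"x":8,"y":13,"z":0,"rx":0,"ry":0,"rz":0,"grip":1},{"x":16,"y":26.7,"z":0,"rx":0,"ry":0,"rz":0,"grip":1},{"x":16,"y":26.7,"z":0,"rx":0,"ry":0,"rz":0,"grip":1},{"x":16,"y":26.7,"z":0,"rx":0,"ry":0,"rz":0,"grip":1},{"x":16,"y":26.7,"z":0,"rx":0,"ry":0,"rz":0,"grip":1},{"x":8.3,"y":13.5,"z":0,"rx":0,"ry":0,"rz":0,"grip":1},{"x":0,"y":0,"z":0,"rx":0,"ry":0,"rz":0,"grip":1},{"x":0,"y":0,"z":0,"rx":0,"ry":0,"rz":0,"grip":1},{"x":0,"y":0,"z":0,"rx":0,"ry":0,"rz":0,"grip":1},{"x":0,"y":0,"z":0,"rx":0,"ry":0,"rz":0,"grip":1}]'
python3 -c "
from h import *
go(.626,.010,.148,4.3)"
```

```text
time: 28.4
eef_pos: [0.623, 0.0099, 0.2471]
tcp_rot: [0.68, 0.733, -0.0, -0.0]
contact_force: [-0.9, -1.0, 0.4]
opening: 1.001
finger_force: 0.0
yaw 4.24 rz -0.06 then mm [-0.1  3.  99.1] tilt [-0.001 -0.    -1.   ] t 28.4 F [-0.9 -1.   0.4] op 1.001 q [-0.15  0.16  1.69 -0.    1.29 -0.22]
```

```bash
python3 -m creep '[{"x":0,"y":3,"z":10,"rx":0,"ry":0,"rz":0,"grip":1},{"x":0,"y":0,"z":20,"rx":0,"ry":0,"rz":0,"grip":1},{"x":0,"y":0,"z":22,"rx":0,"ry":0,"rz":0,"grip":1},{"x":0,"y":0,"z":20,"rx":0,"ry":0,"rz":0,"grip":1},{"x":0,"y":0,"z":15,"rx":0,"ry":0,"rz":0,"grip":1},{"x":0,"y":0,"z":8,"rx":0,"ry":0,"rz":0,"grip":1},{"x":0,"y":0,"z":4,"rx":0,"ry":0,"rz":0,"grip":1},{"x":0,"y":0,"z":0,"rx":0,"ry":0,"rz":0,"grip":1},{"x":0,"y":0,"z":0,"rx":0,"ry":0,"rz":0,"grip":0.6},{"x":0,"y":0,"z":0,"rx":0,"ry":0,"rz":0,"grip":0.6}]' 40
python3 -m creep '[{"x":0,"y":0,"z":0,"rx":0,"ry":0,"rz":0,"grip":0.6},{"x":0,"y":0,"z":0,"rx":0,"ry":0,"rz":0,"grip":0.6},{"x":0,"y":0,"z":0,"rx":0,"ry":0,"rz":0,"grip":0.6},{"x":0,"y":0,"z":0,"rx":0,"ry":0,"rz":0,"grip":0.6},{"x":0,"y":0,"z":0,"rx":0,"ry":0,"rz":0,"grip":0.6},{"x":0,"y":0,"z":-2,"rx":0,"ry":0,"rz":0,"grip":0.6},{"x":0,"y":0,"z":-6,"rx":0,"ry":0,"rz":0,"grip":0.6},{"x":0,"y":0,"z":-8,"rx":0,"ry":0,"rz":0,"grip":0.6},{"x":0,"y":0,"z":-8,"rx":0,"ry":0,"rz":0,"grip":0.6},{"x":0,"y":0,"z":-8,"rx":0,"ry":0,"rz":0,"grip":0.6}]'
```

```text
time: 29.23
eef_pos: [0.6277, 0.0105, 0.1501]
tcp_rot: [0.68, 0.733, 0.001, 0.001]
contact_force: [-0.8, -0.0, 0.4]
opening: 0.746
finger_force: 0.0
time: 30.07
eef_pos: [0.6267, 0.0108, 0.1811]
tcp_rot: [0.68, 0.733, -0.0, -0.0]
contact_force: [0.7, 0.7, -2.5]
opening: 0.694
finger_force: 43.5
```

```bash
python3 -m creep '[{"x":0,"y":0,"z":-15,"rx":0,"ry":0,"rz":0,"grip":0.6},{"x":0,"y":0,"z":-20,"rx":0,"ry":0,"rz":0,"grip":0.6},{"x":0,"y":0,"z":-20,"rx":0,"ry":0,"rz":0,"grip":0.6},{"x":0,"y":0,"z":-15,"rx":0,"ry":0,"rz":0,"grip":0.6},{"x":-10,"y":-2,"z":0,"rx":0,"ry":0,"rz":0,"grip":0.6},{"x":-20,"y":-5,"z":0,"rx":0,"ry":0,"rz":0,"grip":0.6},{"x":-27,"y":-6,"z":0,"rx":0,"ry":0,"rz":0,"grip":0.6},{"x":-30,"y":-7,"z":0,"rx":0,"ry":0,"rz":0,"grip":0.6},{"x":-30,"y":-7,"z":0,"rx":0,"ry":0,"rz":0,"grip":0.6},{"x":-30,"y":-7,"z":0,"rx":0,"ry":0,"rz":0,"grip":0.6}]'
python3 -m creep '[{"x":-30,"y":-7,"z":0,"rx":0,"ry":0,"rz":0,"grip":0.6},{"x":-30,"y":-7,"z":0,"rx":0,"ry":0,"rz":0,"grip":0.6},{"x":-30,"y":-7,"z":0,"rx":0,"ry":0,"rz":0,"grip":0.6},{"x":-30,"y":-7,"z":0,"rx":0,"ry":0,"rz":0,"grip":0.6},{"x":-30,"y":-7,"z":0,"rx":0,"ry":0,"rz":0,"grip":0.6},{"x":-30,"y":-6,"z":0,"rx":0,"ry":0,"rz":0,"grip":0.6},{"x":-20,"y":-5,"z":0,"rx":0,"ry":0,"rz":0,"grip":0.6},{"x":-9,"y":-1,"z":0,"rx":0,"ry":0,"rz":0,"grip":0.6},{"x":0,"y":0,"z":0,"rx":0,"ry":0,"rz":0,"grip":0.6},{"x":0,"y":0,"z":0,"rx":0,"ry":0,"rz":0,"grip":0.6}]'
python3 -c "
from h import *
go(.574,-.350,.108,4.3)
S=cam('scene');T=cam('top')
print(proj(S,[.574,-.350,.072]),proj(S,ctrl.get_state()['eef_pos']))
cv2.imwrite('pics/c7.png',cv2.resize(S['color'][130:290,130:290],None,fx=3.5,fy=3.5))
"
```

```text
time: 30.9
eef_pos: [0.6029, -0.1401, 0.2496]
tcp_rot: [0.68, 0.733, -0.0, -0.001]
contact_force: [0.6, -0.0, -1.8]
opening: 0.691
finger_force: 43.5
time: 31.73
eef_pos: [0.5723, -0.35, 0.2497]
tcp_rot: [0.681, 0.733, 0.0, -0.001]
contact_force: [-0.1, 0.1, -2.1]
opening: 0.689
finger_force: 43.5
yaw 4.23 rz -0.07 then mm [-1.000e-01  1.700e+00  1.417e+02] tilt [-0.001  0.002 -1.   ] t 31.7 F [-0.1  0.1 -2.1] op 0.689 q [-0.7   0.27  1.57  0.    1.31 -0.77]
[[209.7711448  243.74398125]] [[196.48406773 190.3332972 ]]
```

View pics/c7.png

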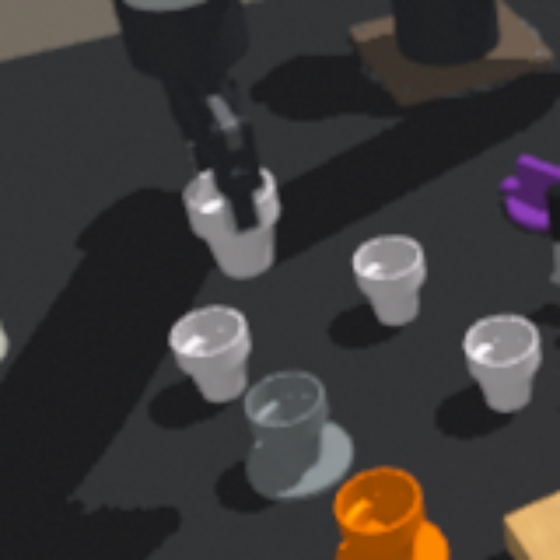

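The cup hangs upright in the gripper above the holder; its rim is at crop (232,190) and the holder rim at (287,398).

```bash
python3 -m creep '[{"x":0,"y":1.7,"z":10,"rx":0,"ry":0,"rz":0,"grip":0.6},{"x":0,"y":0,"z":20,"rx":0,"ry":0,"rz":0,"grip":0.6},{"x":0,"y":0,"z":25,"rx":0,"ry":0,"rz":0,"grip":0.6},{"x":0,"y":0,"z":25,"rx":0,"ry":0,"rz":0,"grip":0.6},{"x":0,"y":0,"z":25,"rx":0,"ry":0,"rz":0,"grip":0.6},{"x":0,"y":0,"z":20,"rx":0,"ry":0,"rz":0,"grip":0.6},{"x":0,"y":0,"z":14,"rx":0,"ry":0,"rz":0,"grip":0.6},{"x":0,"y":0,"z":10,"rx":0,"ry":0,"rz":0,"grip":0.6},{"x":0,"y":0,"z":8,"rx":0,"ry":0,"rz":0,"grip":0.6},{"x":0,"y":0,"z":0,"rx":0,"ry":0,"rz":0,"grip":0.6}]'
python3 -m creep '[{"x":0,"y":0,"z":4,"rx":0,"ry":0,"rz":0,"grip":0.6},{"x":0,"y":0,"z":4,"rx":0,"ry":0,"rz":0,"grip":0.6},{"x":0,"y":0,"z":3,"rx":0,"ry":0,"rz":0,"grip":0.6},{"x":0,"y":0,"z":3,"rx":0,"ry":0,"rz":0,"grip":0.6},{"x":0,"y":0,"z":2,"rx":0,"ry":0,"rz":0,"grip":0.6},{"x":0,"y":0,"z":2,"rx":0,"ry":0,"rz":0,"grip":0.6},{"x":0,"y":0,"z":1,"rx":0,"ry":0,"rz":0,"grip":0.6},{"x":0,"y":0,"z":0,"rx":0,"ry":0,"rz":0,"grip":0.6},{"x":0,"y":0,"z":0,"rx":0,"ry":0,"rz":0,"grip":0.6},{"x":0,"y":0,"z":0,"rx":0,"ry":0,"rz":0,"grip":0.6}]'
```

```text
time: 32.67
eef_pos: [0.5739, -0.3493, 0.0919]
tcp_rot: [0.68, 0.733, -0.0, -0.001]
contact_force: [-1.0, 0.8, -1.2]
opening: 0.691
finger_force: 43.5
time: 33.5
eef_pos: [0.5744, -0.3505, 0.0765]
tcp_rot: [0.68, 0.733, -0.0, 0.0]
contact_force: [-1.9, 1.3, 5.2]
opening: 0.692
finger_force: 44.2
```

```bash
python3 -m creep '[{"x":0,"y":0,"z":1,"rx":0,"ry":0,"rz":0,"grip":0.6},{"x":0,"y":0,"z":0,"rx":0,"ry":0,"rz":0,"grip":0.75},{"x":0,"y":0,"z":0,"rx":0,"ry":0,"rz":0,"grip":0.85},{"x":0,"y":0,"z":0,"rx":0,"ry":0,"rz":0,"grip":1},{"x":0,"y":0,"z":0,"rx":0,"ry":0,"rz":0,"grip":1},{"x":0,"y":0,"z":-15,"rx":0,"ry":0,"rz":0,"grip":1},{"x":0,"y":0,"z":-30,"rx":0,"ry":0,"rz":0,"grip":1},{"x":0,"y":0,"z":-35,"rx":0,"ry":0,"rz":0,"grip":1},{"x":0,"y":0,"z":-35,"rx":0,"ry":0,"rz":0,"grip":1},{"x":0,"y":0,"z":-35,"rx":0,"ry":0,"rz":0,"grip":1}]'
python3 -m creep '[{"x":20,"y":-15,"z":-20,"rx":0,"ry":0,"rz":0,"grip":1},{"x":33,"y":-15,"z":0,"rx":0,"ry":0,"rz":0,"grip":1},{"x":33,"y":-15,"z":0,"rx":0,"ry":0,"rz":0,"grip":1},{"x":33,"y":-15,"z":0,"rx":0,"ry":0,"rz":0,"grip":1},{"x":20,"y":-15,"z":0,"rx":0,"ry":0,"rz":0,"grip":1},{"x":0,"y":0,"z":0,"rx":0,"ry":0,"rz":0,"grip":1},{"x":0,"y":0,"z":0,"rx":0,"ry":0,"rz":0,"grip":1},{"x":0,"y":0,"z":0,"rx":0,"ry":0,"rz":0,"grip":1},{"x":0,"y":0,"z":0,"rx":0,"ry":0,"rz":0,"grip":1},{"x":0,"y":0,"z":0,"rx":0,"ry":0,"rz":0,"grip":1}]'
python3 - <<'E'
from h import *
T=cam("top");S=cam("scene")
for c in cups(T):print(c)
for c in cups(T,.096):print(c[:3]) if c[0][0]>440 and c[0][1]<230 else 0
cv2.imwrite('pics/c8.png',np.hstack([cv2.resize(T['color'][170:290,360:500],None,fx=3,fy=3),cv2.resize(S['color'][180:300,165:305],None,fx=2.5,fy=3)]))
go(.584,-.172,.2,4.3)
E
```

```text
time: 34.33
eef_pos: [0.5742, -0.35, 0.2261]
tcp_rot: [0.68, 0.733, 0.0, 0.0]
contact_force: [0.9, -1.1, -0.1]
opening: 1.002
finger_force: 0.0
time: 35.17
eef_pos: [0.4897, -0.2182, 0.2438]
tcp_rot: [0.681, 0.733, -0.0, 0.0]
contact_force: [-0.4, 0.3, 0.2]
opening: 0.998
finger_force: 0.0
([181.0, 206.0], 0.589, 0.3377, 0.0343, [0.063, 0.064])
([388.0, 204.0], 0.5844, -0.1717, 0.0331, [0.061, 0.064])
([186.0, 157.0], 0.712, 0.3297, 0.0315, [0.061, 0.06])
([229.0, 158.0], 0.7089, 0.2205, 0.0519, [0.103, 0.066])
yaw 4.24 rz -0.06 then mm [38.7 97.7 43.4] tilt [-0.  0. -1.] t 35.3 F [-0.3  0.5 -0.1] op 0.999 q [-0.61 -0.03  1.91 -0.    1.27 -0.68]
```

View pics/c8.png

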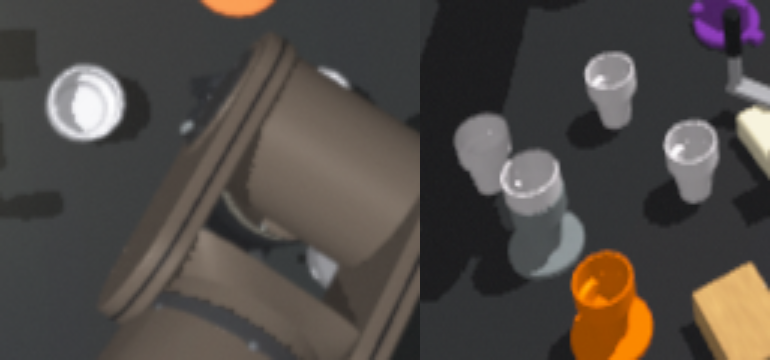

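The scene crop shows the press cup seated upright in the holder (rim at crop (530,170)). I go to the next cup, at (0.586,-0.172).

```bash
python3 -m creep '[{"x":12,"y":30,"z":0,"rx":0,"ry":0,"rz":0,"grip":1},{"x":13,"y":35,"z":0,"rx":0,"ry":0,"rz":0,"grip":1},{"x":13,"y":34.5,"z":5,"rx":0,"ry":0,"rz":0,"grip":1},{"x":0,"y":0,"z":25,"rx":0,"ry":0,"rz":0,"grip":1},{"x":0,"y":0,"z":35,"rx":0,"ry":0,"rz":0,"grip":1},{"x":0,"y":0,"z":38,"rx":0,"ry":0,"rz":0,"grip":1},{"x":0,"y":0,"z":38,"rx":0,"ry":0,"rz":0,"grip":1},{"x":0,"y":0,"z":30,"rx":0,"ry":0,"rz":0,"grip":1},{"x":0,"y":0,"z":18,"rx":0,"ry":0,"rz":0,"grip":1},{"x":0,"y":0,"z":9,"rx":0,"ry":0,"rz":0,"grip":1}]'
python3 -m creep '[{"x":0,"y":0,"z":5,"rx":0,"ry":0,"rz":0,"grip":1},{"x":0,"y":0,"z":0,"rx":0,"ry":0,"rz":0,"grip":0.6},{"x":0,"y":0,"z":0,"rx":0,"ry":0,"rz":0,"grip":0.6},{"x":0,"y":0,"z":0,"rx":0,"ry":0,"rz":0,"grip":0.6},{"x":0,"y":0,"z":0,"rx":0,"ry":0,"rz":0,"grip":0.6},{"x":0,"y":0,"z":0,"rx":0,"ry":0,"rz":0,"grip":0.6},{"x":0,"y":0,"z":0,"rx":0,"ry":0,"rz":0,"grip":0.6},{"x":0,"y":0,"z":0,"rx":0,"ry":0,"rz":0,"grip":0.6},{"x":0,"y":0,"z":0,"rx":0,"ry":0,"rz":0,"grip":0.6},{"x":0,"y":0,"z":0,"rx":0,"ry":0,"rz":0,"grip":0.6}]'
python3 -c "
from h import *
go(.574,-.350,.25,4.3)"
```

```text
time: 36.1
eef_pos: [0.5833, -0.1711, 0.041]
tcp_rot: [0.68, 0.733, -0.001, -0.003]
contact_force: [-0.9, 0.1, -0.3]
opening: 1.001
finger_force: 0.0
time: 36.93
eef_pos: [0.587, -0.1726, 0.0426]
tcp_rot: [0.68, 0.733, 0.001, 0.002]
contact_force: [-0.6, -0.3, 5.7]
opening: 0.697
finger_force: 43.9
yaw 4.27 rz -0.03 then mm [-176.   -26.3 -207.4] tilt [ 0.003 -0.002 -1.   ] t 36.9 F [-0.6 -0.3  5.7] op 0.697 q [-0.45  0.37  1.85 -0.    0.92 -0.53]
```

```bash
python3 -m creep '[{"x":0,"y":0,"z":-5,"rx":0,"ry":0,"rz":0,"grip":0.6},{"x":0,"y":0,"z":-15,"rx":0,"ry":0,"rz":0,"grip":0.6},{"x":0,"y":0,"z":-25,"rx":0,"ry":0,"rz":0,"grip":0.6},{"x":0,"y":0,"z":-30,"rx":0,"ry":0,"rz":0,"grip":0.6},{"x":0,"y":0,"z":-30,"rx":0,"ry":0,"rz":0,"grip":0.6},{"x":0,"y":0,"z":-25,"rx":0,"ry":0,"rz":0,"grip":0.6},{"x":0,"y":0,"z":-20,"rx":0,"ry":0,"rz":0,"grip":0.6},{"x":-6,"y":-1,"z":-20,"rx":0,"ry":0,"rz":0,"grip":0.6},{"x":-15,"y":-2,"z":-15,"rx":0,"ry":0,"rz":0,"grip":0.6},{"x":-22,"y":-3,"z":-10,"rx":0,"ry":0,"rz":0,"grip":0.6}]'
python3 -m creep '[{"x":-25,"y":-4,"z":-5,"rx":0,"ry":0,"rz":0,"grip":0.6},{"x":-25,"y":-4,"z":0,"rx":0,"ry":0,"rz":0,"grip":0.6},{"x":-25,"y":-4,"z":0,"rx":0,"ry":0,"rz":0,"grip":0.6},{"x":-25,"y":-4,"z":0,"rx":0,"ry":0,"rz":0,"grip":0.6},{"x":-20,"y":-3,"z":0,"rx":0,"ry":0,"rz":0,"grip":0.6},{"x":-13,"y":-1.3,"z":0,"rx":0,"ry":0,"rz":0,"grip":0.6},{"x":0,"y":0,"z":0,"rx":0,"ry":0,"rz":0,"grip":0.6},{"x":0,"y":0,"z":0,"rx":0,"ry":0,"rz":0,"grip":0.6},{"x":0,"y":0,"z":0,"rx":0,"ry":0,"rz":0,"grip":0.6},{"x":0,"y":0,"z":0,"rx":0,"ry":0,"rz":0,"grip":0.6}]'
python3 -c "
from h import *
go(.574,-.350,.108,4.3)"
```

```text
time: 37.77
eef_pos: [0.583, -0.214, 0.2372]
tcp_rot: [0.679, 0.734, 0.0, 0.0]
contact_force: [0.7, 1.0, -1.0]
opening: 0.705
finger_force: 43.6
time: 38.6
eef_pos: [0.5727, -0.3478, 0.2404]
tcp_rot: [0.68, 0.733, 0.0, -0.0]
contact_force: [0.7, -0.6, -1.5]
opening: 0.701
finger_force: 43.6
yaw 4.36 rz 0.06 then mm [ -2.3   1.2 132.4] tilt [-0.     0.001 -1.   ] t 38.6 F [ 0.7 -0.6 -1.5] op 0.701 q [-0.7   0.27  1.58  0.    1.29 -0.77]
```

```bash
python3 -m creep '[{"x":-2.3,"y":1.2,"z":10,"rx":0,"ry":0,"rz":0,"grip":0.6},{"x":0,"y":0,"z":20,"rx":0,"ry":0,"rz":0,"grip":0.6},{"x":0,"y":0,"z":25,"rx":0,"ry":0,"rz":0,"grip":0.6},{"x":0,"y":0,"z":25,"rx":0,"ry":0,"rz":0,"grip":0.6},{"x":0,"y":0,"z":20,"rx":0,"ry":0,"rz":0,"grip":0.6},{"x":0,"y":0,"z":12,"rx":0,"ry":0,"rz":0,"grip":0.6},{"x":0,"y":0,"z":8,"rx":0,"ry":0,"rz":0,"grip":0.6},{"x":0,"y":0,"z":7,"rx":0,"ry":0,"rz":0,"grip":0.6},{"x":0,"y":0,"z":4,"rx":0,"ry":0,"rz":0,"grip":0.6},{"x":0,"y":0,"z":0,"rx":0,"ry":0,"rz":0,"grip":0.6}]'
python3 -m creep '[{"x":0,"y":0,"z":3,"rx":0,"ry":0,"rz":0,"grip":0.6},{"x":0,"y":0,"z":3,"rx":0,"ry":0,"rz":0,"grip":0.6},{"x":0,"y":0,"z":2,"rx":0,"ry":0,"rz":0,"grip":0.6},{"x":0,"y":0,"z":2,"rx":0,"ry":0,"rz":0,"grip":0.6},{"x":0,"y":0,"z":1,"rx":0,"ry":0,"rz":0,"grip":0.6},{"x":0,"y":0,"z":1,"rx":0,"ry":0,"rz":0,"grip":0.6},{"x":0,"y":0,"z":0,"rx":0,"ry":0,"rz":0,"grip":0.6},{"x":0,"y":0,"z":0,"rx":0,"ry":0,"rz":0,"grip":0.6},{"x":0,"y":0,"z":0,"rx":0,"ry":0,"rz":0,"grip":0.6},{"x":0,"y":0,"z":0,"rx":0,"ry":0,"rz":0,"grip":0.6}]'
```

```text
time: 39.43
eef_pos: [0.574, -0.3515, 0.1095]
tcp_rot: [0.68, 0.733, -0.0, 0.0]
contact_force: [-0.0, -0.6, -1.6]
opening: 0.696
finger_force: 43.6
time: 40.27
eef_pos: [0.5742, -0.3519, 0.0987]
tcp_rot: [0.68, 0.733, 0.0, 0.001]
contact_force: [-1.4, 1.1, 4.9]
opening: 0.704
finger_force: 44.2
```

```bash
python3 -m creep '[{"x":0,"y":0,"z":0.5,"rx":0,"ry":0,"rz":0,"grip":0.75},{"x":0,"y":0,"z":0,"rx":0,"ry":0,"rz":0,"grip":0.85},{"x":0,"y":0,"z":0,"rx":0,"ry":0,"rz":0,"grip":1},{"x":0,"y":0,"z":0,"rx":0,"ry":0,"rz":0,"grip":1},{"x":0,"y":0,"z":-15,"rx":0,"ry":0,"rz":0,"grip":1},{"x":0,"y":0,"z":-30,"rx":0,"ry":0,"rz":0,"grip":1},{"x":0,"y":0,"z":-35,"rx":0,"ry":0,"rz":0,"grip":1},{"x":0,"y":0,"z":-35,"rx":0,"ry":0,"rz":0,"grip":1},{"x":10,"y":0,"z":-30,"rx":0,"ry":0,"rz":0,"grip":1},{"x":30,"y":0,"z":-5,"rx":0,"ry":0,"rz":0,"grip":1}]'
python3 -m creep '[{"x":36,"y":5,"z":0,"rx":0,"ry":0,"rz":0,"grip":1},{"x":36,"y":5,"z":0,"rx":0,"ry":0,"rz":0,"grip":1},{"x":36,"y":5,"z":0,"rx":0,"ry":0,"rz":0,"grip":1},{"x":36,"y":5,"z":0,"rx":0,"ry":0,"rz":0,"grip":1},{"x":36,"y":5,"z":0,"rx":0,"ry":0,"rz":0,"grip":1},{"x":36,"y":5,"z":0,"rx":0,"ry":0,"rz":0,"grip":1},{"x":36,"y":5,"z":0,"rx":0,"ry":0,"rz":0,"grip":1},{"x":20,"y":0,"z":0,"rx":0,"ry":0,"rz":0,"grip":1},{"x":0,"y":0,"z":0,"rx":0,"ry":0,"rz":0,"grip":1},{"x":0,"y":0,"z":0,"rx":0,"ry":0,"rz":0,"grip":1}]'
cat >> h.py <<'E'
def look(zs):
    T=cam("top")
    for c in cups(T):print(c)
    for c in cups(T,zs):print("stack",c[:4]) if c[0][0]>440 and c[0][1]<235 and c[2]<-.3 else 0
    return T
E
python3 - <<'E'
from h import *
T=look(.12);S=cam("scene")
cv2.imwrite('pics/c9.png',np.hstack([cv2.resize(T['color'][150:290,360:500],None,fx=2.8,fy=2.8),cv2.resize(S['color'][160:300,165:305],None,fx=2.8,fy=2.8)]))
go(.434,-.218,.2,4.3)
E
```

```text
time: 41.1
eef_pos: [0.5732, -0.3161, 0.2566]
tcp_rot: [0.681, 0.732, 0.0, 0.008]
contact_force: [0.8, -0.2, 1.6]
opening: 0.997
finger_force: 0.0
time: 41.93
eef_pos: [0.5856, -0.0369, 0.2481]
tcp_rot: [0.679, 0.734, 0.0, 0.001]
contact_force: [-0.8, -0.6, 0.5]
opening: 0.998
finger_force: 0.0
([409.0, 265.0], 0.4323, -0.2169, 0.0319, [0.062, 0.06])
([476.0, 255.0], 0.455, -0.3803, 0.0346, [0.067, 0.063])
([181.0, 206.0], 0.589, 0.3377, 0.0343, [0.063, 0.064])
([467.0, 205.0], 0.579, -0.3654, 0.0402, [0.065, 0.08])
([186.0, 157.0], 0.712, 0.3297, 0.0315, [0.061, 0.06])
([229.0, 158.0], 0.7089, 0.2205, 0.0519, [0.103, 0.066])
stack ([467.0, 205.0], 0.5709, -0.3467, 0.038)
yaw 4.25 rz -0.05 then mm [-167.5 -164.6   47.7] tilt [ 0.001 -0.001 -1.   ] t 42.0 F [-0.4 -0.1 -0.2] op 0.999 q [-0.24  0.08  1.78 -0.    1.28 -0.31]
```

View pics/c9.png

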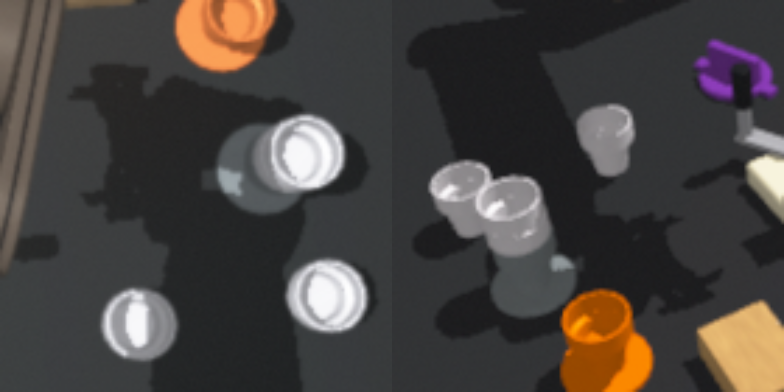

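Two cups are nested in the holder, with the stack rim at top-view (470,204.5). The remaining cups are unmoved.

```bash
python3 -m creep '[{"x":-14,"y":-14,"z":0,"rx":0,"ry":0,"rz":0,"grip":1},{"x":-25,"y":-25,"z":0,"rx":0,"ry":0,"rz":0,"grip":1},{"x":-25,"y":-25,"z":0,"rx":0,"ry":0,"rz":0,"grip":1},{"x":-25,"y":-25,"z":0,"rx":0,"ry":0,"rz":0,"grip":1},{"x":-25,"y":-25,"z":0,"rx":0,"ry":0,"rz":0,"grip":1},{"x":-25,"y":-25,"z":0,"rx":0,"ry":0,"rz":0,"grip":1},{"x":-18,"y":-18,"z":0,"rx":0,"ry":0,"rz":0,"grip":1},{"x":-9.7,"y":-9.5,"z":0,"rx":0,"ry":0,"rz":0,"grip":1},{"x":0,"y":0,"z":15,"rx":0,"ry":0,"rz":0,"grip":1},{"x":0,"y":0,"z":25,"rx":0,"ry":0,"rz":0,"grip":1}]'
python3 -c "
from h import *
go(.432,-.217,.041,4.3)"
python3 -m creep '[{"x":0,"y":0,"z":30,"rx":0,"ry":0,"rz":0,"grip":1},{"x":0,"y":0,"z":35,"rx":0,"ry":0,"rz":0,"grip":1},{"x":0,"y":0,"z":35,"rx":0,"ry":0,"rz":0,"grip":1},{"x":0,"y":0,"z":30,"rx":0,"ry":0,"rz":0,"grip":1},{"x":0,"y":0,"z":20,"rx":0,"ry":0,"rz":0,"grip":1},{"x":0,"y":0,"z":12,"rx":0,"ry":0,"rz":0,"grip":1},{"x":0,"y":0,"z":5,"rx":0,"ry":0,"rz":0,"grip":1},{"x":0,"y":0,"z":0,"rx":0,"ry":0,"rz":0,"grip":1},{"x":0,"y":0,"z":0,"rx":0,"ry":0,"rz":0,"grip":1},{"x":0,"y":0,"z":0,"rx":0,"ry":0,"rz":0,"grip":1}]'
python3 -c "
from h import *
go(.432,-.217,.041,4.3)"
```

```text
time: 42.87
eef_pos: [0.4325, -0.2204, 0.2104]
tcp_rot: [0.682, 0.731, 0.0, 0.004]
contact_force: [1.5, 0.0, -1.0]
opening: 0.998
finger_force: 0.0
yaw 3.99 rz -0.31 then mm [  3.4  -0.2 169.4] tilt [ 0.006 -0.005 -1.   ] t 42.9 F [ 1.5  0.  -1. ] op 0.998 q [-0.68 -0.13  2.06 -0.    1.2  -0.75]
time: 43.7
eef_pos: [0.4327, -0.2176, 0.0414]
tcp_rot: [0.681, 0.733, 0.0, 0.001]
contact_force: [-0.6, 0.4, 0.2]
opening: 0.999
finger_force: 0.0
yaw 4.23 rz -0.07 then mm [ 0.7 -0.6  0.4] tilt [ 0.002 -0.002 -1.   ] t 43.7 F [-0.6  0.4  0.2] op 0.999 q [-0.68  0.12  2.16 -0.    0.86 -0.75]
```

```bash
python3 -m creep '[{"x":0,"y":0,"z":0,"rx":0,"ry":0,"rz":0,"grip":0.6},{"x":0,"y":0,"z":0,"rx":0,"ry":0,"rz":0,"grip":0.6},{"x":0,"y":0,"z":0,"rx":0,"ry":0,"rz":0,"grip":0.6},{"x":0,"y":0,"z":0,"rx":0,"ry":0,"rz":0,"grip":0.6},{"x":0,"y":0,"z":0,"rx":0,"ry":0,"rz":0,"grip":0.6},{"x":0,"y":0,"z":0,"rx":0,"ry":0,"rz":0,"grip":0.6},{"x":0,"y":0,"z":-5,"rx":0,"ry":0,"rz":0,"grip":0.6},{"x":0,"y":0,"z":-15,"rx":0,"ry":0,"rz":0,"grip":0.6},{"x":0,"y":0,"z":-25,"rx":0,"ry":0,"rz":0,"grip":0.6},{"x":0,"y":0,"z":-25,"rx":0,"ry":0,"rz":0,"grip":0.6}]'
python3 -m creep '[{"x":0,"y":0,"z":-25,"rx":0,"ry":0,"rz":0,"grip":0.6},{"x":0,"y":0,"z":-25,"rx":0,"ry":0,"rz":0,"grip":0.6},{"x":0,"y":0,"z":-25,"rx":0,"ry":0,"rz":0,"grip":0.6},{"x":0,"y":0,"z":-25,"rx":0,"ry":0,"rz":0,"grip":0.6},{"x":0,"y":0,"z":-25,"rx":0,"ry":0,"rz":0,"grip":0.6},{"x":-5,"y":5,"z":-15,"rx":0,"ry":0,"rz":0,"grip":0.6},{"x":-15,"y":13,"z":0,"rx":0,"ry":0,"rz":0,"grip":0.6},{"x":-20,"y":18,"z":0,"rx":0,"ry":0,"rz":0,"grip":0.6},{"x":-23,"y":21,"z":0,"rx":0,"ry":0,"rz":0,"grip":0.6},{"x":-23,"y":21,"z":0,"rx":0,"ry":0,"rz":0,"grip":0.6}]'
python3 -m creep '[{"x":-22,"y":21,"z":0,"rx":0,"ry":0,"rz":0,"grip":0.6},{"x":-18,"y":17,"z":0,"rx":0,"ry":0,"rz":0,"grip":0.6},{"x":-12,"y":11,"z":0,"rx":0,"ry":0,"rz":0,"grip":0.6},{"x":-5,"y":4,"z":0,"rx":0,"ry":0,"rz":0,"grip":0.6},{"x":0,"y":0,"z":0,"rx":0,"ry":0,"rz":0,"grip":0.6},{"x":0,"y":0,"z":0,"rx":0,"ry":0,"rz":0,"grip":0.6},{"x":0,"y":0,"z":0,"rx":0,"ry":0,"rz":0,"grip":0.6},{"x":0,"y":0,"z":0,"rx":0,"ry":0,"rz":0,"grip":0.6},{"x":0,"y":0,"z":0,"rx":0,"ry":0,"rz":0,"grip":0.6},{"x":0,"y":0,"z":0,"rx":0,"ry":0,"rz":0,"grip":0.6}]'
python3 -c "
from h import *
go(.574,-.351,.132,4.3)"
```

```text
time: 44.53
eef_pos: [0.4306, -0.2153, 0.1094]
tcp_rot: [0.68, 0.733, -0.0, -0.002]
contact_force: [0.6, -0.5, -1.1]
opening: 0.693
finger_force: 43.8
time: 45.37
eef_pos: [0.5165, -0.2965, 0.2496]
tcp_rot: [0.68, 0.733, 0.0, -0.0]
contact_force: [-0.4, 0.2, -0.9]
opening: 0.702
finger_force: 43.8
time: 46.2
eef_pos: [0.5729, -0.3488, 0.2504]
tcp_rot: [0.68, 0.733, 0.0, 0.0]
contact_force: [-0.5, 0.9, -0.8]
opening: 0.697
finger_force: 43.8
yaw 4.29 rz -0.01 then mm [ -2.3   1.  118.4] tilt [ 0. -0. -1.] t 46.2 F [-0.5  0.9 -0.8] op 0.697 q [-0.7   0.26  1.57  0.    1.31 -0.77]
```

```bash
python3 -m creep '[{"x":-2,"y":1,"z":10,"rx":0,"ry":0,"rz":0,"grip":0.6},{"x":0,"y":0,"z":20,"rx":0,"ry":0,"rz":0,"grip":0.6},{"x":0,"y":0,"z":22,"rx":0,"ry":0,"rz":0,"grip":0.6},{"x":0,"y":0,"z":22,"rx":0,"ry":0,"rz":0,"grip":0.6},{"x":0,"y":0,"z":18,"rx":0,"ry":0,"rz":0,"grip":0.6},{"x":0,"y":0,"z":10,"rx":0,"ry":0,"rz":0,"grip":0.6},{"x":0,"y":0,"z":8,"rx":0,"ry":0,"rz":0,"grip":0.6},{"x":0,"y":0,"z":6,"rx":0,"ry":0,"rz":0,"grip":0.6},{"x":0,"y":0,"z":3,"rx":0,"ry":0,"rz":0,"grip":0.6},{"x":0,"y":0,"z":0,"rx":0,"ry":0,"rz":0,"grip":0.6}]'
python3 -m creep '[{"x":0,"y":0,"z":3,"rx":0,"ry":0,"rz":0,"grip":0.6},{"x":0,"y":0,"z":3,"rx":0,"ry":0,"rz":0,"grip":0.6},{"x":0,"y":0,"z":2,"rx":0,"ry":0,"rz":0,"grip":0.6},{"x":0,"y":0,"z":1,"rx":0,"ry":0,"rz":0,"grip":0.6},{"x":0,"y":0,"z":1,"rx":0,"ry":0,"rz":0,"grip":0.6},{"x":0,"y":0,"z":1,"rx":0,"ry":0,"rz":0,"grip":0.6},{"x":0,"y":0,"z":0,"rx":0,"ry":0,"rz":0,"grip":0.6},{"x":0,"y":0,"z":0,"rx":0,"ry":0,"rz":0,"grip":0.6},{"x":0,"y":0,"z":0,"rx":0,"ry":0,"rz":0,"grip":0.6},{"x":0,"y":0,"z":0,"rx":0,"ry":0,"rz":0,"grip":0.6}]'
```

```text
time: 47.03
eef_pos: [0.5744, -0.3513, 0.131]
tcp_rot: [0.68, 0.733, -0.0, 0.0]
contact_force: [0.3, -0.7, -1.8]
opening: 0.697
finger_force: 43.8
time: 47.87
eef_pos: [0.5742, -0.3517, 0.1217]
tcp_rot: [0.68, 0.733, -0.001, 0.0]
contact_force: [-4.1, 0.1, 4.5]
opening: 0.7
finger_force: 44.4
```

Contact is where expected. I release, retreat and look at the remaining cups.

```bash
python3 -m creep '[{"x":0,"y":0,"z":0.5,"rx":0,"ry":0,"rz":0,"grip":0.75},{"x":0,"y":0,"z":0,"rx":0,"ry":0,"rz":0,"grip":0.85},{"x":0,"y":0,"z":0,"rx":0,"ry":0,"rz":0,"grip":1},{"x":0,"y":0,"z":0,"rx":0,"ry":0,"rz":0,"grip":1},{"x":0,"y":0,"z":-15,"rx":0,"ry":0,"rz":0,"grip":1},{"x":0,"y":0,"z":-30,"rx":0,"ry":0,"rz":0,"grip":1},{"x":0,"y":0,"z":-35,"rx":0,"ry":0,"rz":0,"grip":1},{"x":0,"y":0,"z":-30,"rx":0,"ry":0,"rz":0,"grip":1},{"x":10,"y":0,"z":-15,"rx":0,"ry":0,"rz":0,"grip":1},{"x":30,"y":0,"z":-5,"rx":0,"ry":0,"rz":0,"grip":1}]'
python3 -m creep '[{"x":36,"y":5,"z":0,"rx":0,"ry":0,"rz":0,"grip":1},{"x":36,"y":5,"z":0,"rx":0,"ry":0,"rz":0,"grip":1},{"x":36,"y":5,"z":0,"rx":0,"ry":0,"rz":0,"grip":1},{"x":36,"y":5,"z":0,"rx":0,"ry":0,"rz":0,"grip":1},{"x":36,"y":5,"z":0,"rx":0,"ry":0,"rz":0,"grip":1},{"x":0,"y":0,"z":0,"rx":0,"ry":0,"rz":0,"grip":1},{"x":0,"y":0,"z":0,"rx":0,"ry":0,"rz":0,"grip":1},{"x":0,"y":0,"z":0,"rx":0,"ry":0,"rz":0,"grip":1},{"x":0,"y":0,"z":0,"rx":0,"ry":0,"rz":0,"grip":1},{"x":0,"y":0,"z":0,"rx":0,"ry":0,"rz":0,"grip":1}]'
python3 - <<'E'
from h import *
T=look(.144);S=cam("scene")
cv2.imwrite('pics/c10.png',np.hstack([cv2.resize(T['color'][150:290,360:500],None,fx=2.8,fy=2.8),cv2.resize(S['color'][160:300,165:305],None,fx=2.8,fy=2.8)]))
go(.456,-.381,.041,4.3)
E
```

```text
time: 48.7
eef_pos: [0.5726, -0.3145, 0.2552]
tcp_rot: [0.682, 0.732, 0.0, 0.005]
contact_force: [1.2, -0.0, 1.2]
opening: 1.001
finger_force: 0.0
time: 49.53
eef_pos: [0.5827, -0.1312, 0.2494]
tcp_rot: [0.681, 0.732, -0.0, -0.0]
contact_force: [0.3, -0.8, -0.5]
opening: 1.005
finger_force: 0.0
([477.0, 255.0], 0.4549, -0.3814, 0.0336, [0.066, 0.055])
([181.0, 206.0], 0.589, 0.3377, 0.0343, [0.063, 0.064])
([468.0, 204.0], 0.5814, -0.3695, 0.0449, [0.064, 0.09])
([186.0, 157.0], 0.712, 0.3297, 0.0315, [0.061, 0.06])
([229.0, 158.0], 0.7089, 0.2205, 0.0519, [0.103, 0.066])
stack ([468.0, 204.0], 0.5697, -0.3425, 0.0416)
yaw 4.17 rz -0.13 then mm [-239.7 -145.1  208.4] tilt [-0. -0. -1.] t 49.6 F [-0.   0.2 -0.1] op 0.999 q [-0.39  0.1   1.76 -0.    1.28 -0.46]
```

View pics/c10.png

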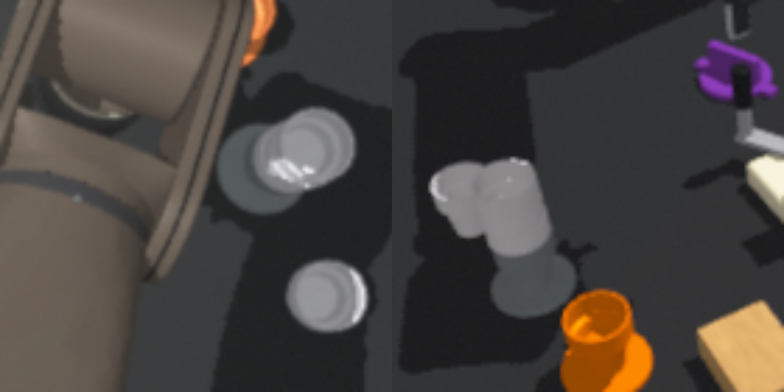

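Three cups are nested, with the stack rim at crop (315,147). The next cup's rim is near crop (332,297).

```bash
python3 -m creep '[{"x":-16,"y":-10,"z":0,"rx":0,"ry":0,"rz":0,"grip":1},{"x":-30,"y":-18,"z":0,"rx":0,"ry":0,"rz":0,"grip":1},{"x":-32,"y":-19,"z":0,"rx":0,"ry":0,"rz":0,"grip":1},{"x":-32,"y":-19,"z":0,"rx":0,"ry":0,"rz":0,"grip":1},{"x":-32,"y":-19,"z":0,"rx":0,"ry":0,"rz":0,"grip":1},{"x":-32,"y":-19,"z":0,"rx":0,"ry":0,"rz":0,"grip":1},{"x":-32,"y":-19,"z":0,"rx":0,"ry":0,"rz":0,"grip":1},{"x":-23,"y":-14,"z":0,"rx":0,"ry":0,"rz":0,"grip":1},{"x":-12.7,"y":-8,"z":0,"rx":0,"ry":0,"rz":0,"grip":1},{"x":0,"y":0,"z":15,"rx":0,"ry":0,"rz":0,"grip":1}]' | grep eef
python3 -m creep '[{"x":0,"y":0,"z":25,"rx":0,"ry":0,"rz":0,"grip":1},{"x":0,"y":0,"z":30,"rx":0,"ry":0,"rz":0,"grip":1},{"x":0,"y":0,"z":35,"rx":0,"ry":0,"rz":0,"grip":1},{"x":0,"y":0,"z":35,"rx":0,"ry":0,"rz":0,"grip":1},{"x":0,"y":0,"z":30,"rx":0,"ry":0,"rz":0,"grip":1},{"x":0,"y":0,"z":20,"rx":0,"ry":0,"rz":0,"grip":1},{"x":0,"y":0,"z":12,"rx":0,"ry":0,"rz":0,"grip":1},{"x":0,"y":0,"z":6,"rx":0,"ry":0,"rz":0,"grip":1},{"x":0,"y":0,"z":0,"rx":0,"ry":0,"rz":0,"grip":1},{"x":0,"y":0,"z":0,"rx":0,"ry":0,"rz":0,"grip":1}]'
python3 -c "
from h import *
go(.456,-.383,.041,4.3)"
```

```text
eef_pos: [0.4557, -0.3864, 0.2379]
time: 51.3
eef_pos: [0.457, -0.3825, 0.0427]
tcp_rot: [0.68, 0.733, -0.0, 0.001]
contact_force: [0.1, 0.5, 0.4]
opening: 0.998
finger_force: 0.0
yaw 4.27 rz -0.03 then mm [-0.4 -1.   1.7] tilt [ 0.001 -0.001 -1.   ] t 51.3 F [0.1 0.5 0.4] op 0.998 q [-0.87  0.34  1.89  0.    0.91 -0.94]
```

```bash
python3 -m creep '[{"x":0,"y":0,"z":1.5,"rx":0,"ry":0,"rz":0,"grip":0.6},{"x":0,"y":0,"z":0,"rx":0,"ry":0,"rz":0,"grip":0.6},{"x":0,"y":0,"z":0,"rx":0,"ry":0,"rz":0,"grip":0.6},{"x":0,"y":0,"z":0,"rx":0,"ry":0,"rz":0,"grip":0.6},{"x":0,"y":0,"z":0,"rx":0,"ry":0,"rz":0,"grip":0.6},{"x":0,"y":0,"z":0,"rx":0,"ry":0,"rz":0,"grip":0.6},{"x":0,"y":0,"z":-5,"rx":0,"ry":0,"rz":0,"grip":0.6},{"x":0,"y":0,"z":-15,"rx":0,"ry":0,"rz":0,"grip":0.6},{"x":0,"y":0,"z":-25,"rx":0,"ry":0,"rz":0,"grip":0.6},{"x":0,"y":0,"z":-25,"rx":0,"ry":0,"rz":0,"grip":0.6}]'
python3 -m creep '[{"x":0,"y":0,"z":-25,"rx":0,"ry":0,"rz":0,"grip":0.6},{"x":0,"y":0,"z":-25,"rx":0,"ry":0,"rz":0,"grip":0.6},{"x":0,"y":0,"z":-25,"rx":0,"ry":0,"rz":0,"grip":0.6},{"x":0,"y":0,"z":-25,"rx":0,"ry":0,"rz":0,"grip":0.6},{"x":0,"y":0,"z":-25,"rx":0,"ry":0,"rz":0,"grip":0.6},{"x":0,"y":0,"z":-20,"rx":0,"ry":0,"rz":0,"grip":0.6},{"x":2,"y":10,"z":0,"rx":0,"ry":0,"rz":0,"grip":0.6},{"x":4,"y":20,"z":0,"rx":0,"ry":0,"rz":0,"grip":0.6},{"x":5,"y":24,"z":0,"rx":0,"ry":0,"rz":0,"grip":0.6},{"x":5,"y":24,"z":0,"rx":0,"ry":0,"rz":0,"grip":0.6}]'
python3 -m creep '[{"x":4,"y":22,"z":0,"rx":0,"ry":0,"rz":0,"grip":0.6},{"x":3,"y":14,"z":0,"rx":0,"ry":0,"rz":0,"grip":0.6},{"x":0,"y":5,"z":0,"rx":0,"ry":0,"rz":0,"grip":0.6},{"x":0,"y":0,"z":0,"rx":0,"ry":0,"rz":0,"grip":0.6},{"x":0,"y":0,"z":0,"rx":0,"ry":0,"rz":0,"grip":0.6},{"x":0,"y":0,"z":0,"rx":0,"ry":0,"rz":0,"grip":0.6},{"x":0,"y":0,"z":0,"rx":0,"ry":0,"rz":0,"grip":0.6},{"x":0,"y":0,"z":0,"rx":0,"ry":0,"rz":0,"grip":0.6},{"x":0,"y":0,"z":0,"rx":0,"ry":0,"rz":0,"grip":0.6},{"x":0,"y":0,"z":0,"rx":0,"ry":0,"rz":0,"grip":0.6}]'
python3 -c "
from h import *
go(.574,-.351,.156,4.3)"
```

```text
time: 52.13
eef_pos: [0.4553, -0.3805, 0.1092]
tcp_rot: [0.68, 0.733, 0.0, -0.002]
contact_force: [0.5, 0.1, -1.2]
opening: 0.691
finger_force: 43.4
time: 52.97
eef_pos: [0.5335, -0.3589, 0.2528]
tcp_rot: [0.681, 0.733, 0.0, -0.001]
contact_force: [0.4, -0.4, -1.5]
opening: 0.69
finger_force: 43.5
time: 53.8
eef_pos: [0.5728, -0.3502, 0.2553]
tcp_rot: [0.68, 0.733, -0.0, 0.0]
contact_force: [-0.1, 0.2, -1.9]
opening: 0.692
finger_force: 43.5
yaw 4.24 rz -0.06 then mm [-0.8  1.1 99.3] tilt [ 0. -0. -1.] t 53.8 F [-0.1  0.2 -1.9] op 0.692 q [-0.7   0.26  1.56 -0.    1.32 -0.77]
```

```bash
python3 -m creep '[{"x":-0.8,"y":1,"z":10,"rx":0,"ry":0,"rz":0,"grip":0.6},{"x":0,"y":0,"z":18,"rx":0,"ry":0,"rz":0,"grip":0.6},{"x":0,"y":0,"z":20,"rx":0,"ry":0,"rz":0,"grip":0.6},{"x":0,"y":0,"z":18,"rx":0,"ry":0,"rz":0,"grip":0.6},{"x":0,"y":0,"z":12,"rx":0,"ry":0,"rz":0,"grip":0.6},{"x":0,"y":0,"z":8,"rx":0,"ry":0,"rz":0,"grip":0.6},{"x":0,"y":0,"z":6,"rx":0,"ry":0,"rz":0,"grip":0.6},{"x":0,"y":0,"z":4,"rx":0,"ry":0,"rz":0,"grip":0.6},{"x":0,"y":0,"z":3,"rx":0,"ry":0,"rz":0,"grip":0.6},{"x":0,"y":0,"z":0,"rx":0,"ry":0,"rz":0,"grip":0.6}]'
python3 -m creep '[{"x":0,"y":0,"z":3,"rx":0,"ry":0,"rz":0,"grip":0.6},{"x":0,"y":0,"z":3,"rx":0,"ry":0,"rz":0,"grip":0.6},{"x":0,"y":0,"z":2,"rx":0,"ry":0,"rz":0,"grip":0.6},{"x":0,"y":0,"z":2,"rx":0,"ry":0,"rz":0,"grip":0.6},{"x":0,"y":0,"z":1,"rx":0,"ry":0,"rz":0,"grip":0.6},{"x":0,"y":0,"z":1,"rx":0,"ry":0,"rz":0,"grip":0.6},{"x":0,"y":0,"z":0,"rx":0,"ry":0,"rz":0,"grip":0.6},{"x":0,"y":0,"z":0,"rx":0,"ry":0,"rz":0,"grip":0.6},{"x":0,"y":0,"z":0,"rx":0,"ry":0,"rz":0,"grip":0.6},{"x":0,"y":0,"z":0,"rx":0,"ry":0,"rz":0,"grip":0.6}]'
```

```text
time: 54.63
eef_pos: [0.5744, -0.3508, 0.1561]
tcp_rot: [0.68, 0.733, 0.0, 0.0]
contact_force: [-0.2, -0.1, -1.3]
opening: 0.694
finger_force: 43.5
time: 55.47
eef_pos: [0.5752, -0.3514, 0.146]
tcp_rot: [0.68, 0.733, 0.0, 0.002]
contact_force: [-0.1, -0.1, 5.7]
opening: 0.691
finger_force: 44.2
```

```bash
python3 -m creep '[{"x":0,"y":0,"z":0.5,"rx":0,"ry":0,"rz":0,"grip":0.75},{"x":0,"y":0,"z":0,"rx":0,"ry":0,"rz":0,"grip":0.85},{"x":0,"y":0,"z":0,"rx":0,"ry":0,"rz":0,"grip":1},{"x":0,"y":0,"z":0,"rx":0,"ry":0,"rz":0,"grip":1},{"x":0,"y":0,"z":-15,"rx":0,"ry":0,"rz":0,"grip":1},{"x":0,"y":0,"z":-30,"rx":0,"ry":0,"rz":0,"grip":1},{"x":0,"y":0,"z":-35,"rx":0,"ry":0,"rz":0,"grip":1},{"x":0,"y":0,"z":-30,"rx":0,"ry":0,"rz":0,"grip":1},{"x":10,"y":0,"z":-5,"rx":0,"ry":0,"rz":0,"grip":1},{"x":30,"y":0,"z":0,"rx":0,"ry":0,"rz":0,"grip":1}]'
python3 -m creep '[{"x":36,"y":3.5,"z":0,"rx":0,"ry":0,"rz":0,"grip":1},{"x":36,"y":3.5,"z":0,"rx":0,"ry":0,"rz":0,"grip":1},{"x":36,"y":3.5,"z":0,"rx":0,"ry":0,"rz":0,"grip":1},{"x":36,"y":3.5,"z":0,"rx":0,"ry":0,"rz":0,"grip":1},{"x":36,"y":3.5,"z":0,"rx":0,"ry":0,"rz":0,"grip":1},{"x":36,"y":3.5,"z":0,"rx":0,"ry":0,"rz":0,"grip":1},{"x":36,"y":3.5,"z":0,"rx":0,"ry":0,"rz":0,"grip":1},{"x":36,"y":3.5,"z":0,"rx":0,"ry":0,"rz":0,"grip":1},{"x":36,"y":3.5,"z":0,"rx":0,"ry":0,"rz":0,"grip":1},{"x":20,"y":2,"z":0,"rx":0,"ry":0,"rz":0,"grip":1}]'
python3 - <<'E'
from h import *
T=look(.168);S=cam("scene")
print("bottle",onz(S,408,225,0))
cv2.imwrite('pics/c11.png',np.hstack([cv2.resize(T['color'][130:270,380:500],(392,457)),cv2.resize(T['color'][130:230,160:270],(392,457))]))
cv2.imwrite('pics/c12.png',np.hstack([cv2.resize(T['color'][150:290,360:500],None,fx=2.8,fy=2.8),cv2.resize(T['color'][130:270,160:300],None,fx=2.8,fy=2.8)]))
go(.590,.340,.041,4.3)
E
```

```text
time: 56.3
eef_pos: [0.5725, -0.3144, 0.264]
tcp_rot: [0.682, 0.732, -0.0, 0.005]
contact_force: [-0.3, 0.6, -0.2]
opening: 0.997
finger_force: 0.0
time: 57.13
eef_pos: [0.5784, 0.0384, 0.2592]
tcp_rot: [0.679, 0.734, 0.001, -0.0]
contact_force: [-0.0, -1.4, 0.4]
opening: 0.999
finger_force: 0.0
([181.0, 206.0], 0.589, 0.3377, 0.0343, [0.063, 0.064])
([186.0, 157.0], 0.7119, 0.3296, 0.0316, [0.061, 0.06])
([230.0, 158.0], 0.7088, 0.2193, 0.0527, [0.105, 0.066])
bottle [7.11414584e-01 2.23382309e-01 1.11022302e-16]
yaw 4.55 rz 0.25 then mm [300.2  34.1 218.1] tilt [ 0.     0.001 -1.   ] t 57.2 F [-0.7 -0.9  0.3] op 1.001 q [-0.11  0.06  1.79  0.    1.3  -0.19]
```

View pics/c12.png

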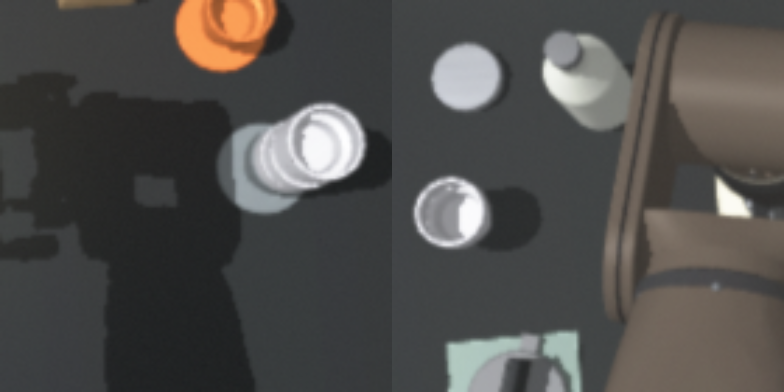

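Four cups are in the stack (rim at crop (326,143)). The last cup is at crop (450,212), well clear of the bottle, and the cover lies on the mat.

```bash
python3 -m creep '[{"x":33,"y":3.8,"z":0,"rx":0,"ry":0,"rz":0.2,"grip":1},{"x":35,"y":4,"z":0,"rx":0,"ry":0,"rz":0,"grip":1},{"x":35,"y":4,"z":0,"rx":0,"ry":0,"rz":0,"grip":1},{"x":35,"y":4,"z":0,"rx":0,"ry":0,"rz":0,"grip":1},{"x":35,"y":4,"z":0,"rx":0,"ry":0,"rz":0,"grip":1},{"x":35,"y":4,"z":0,"rx":0,"ry":0,"rz":0,"grip":1},{"x":35,"y":4,"z":0,"rx":0,"ry":0,"rz":0,"grip":1},{"x":30,"y":3.5,"z":0,"rx":0,"ry":0,"rz":0,"grip":1},{"x":18,"y":2,"z":0,"rx":0,"ry":0,"rz":0,"grip":1},{"x":8.5,"y":1,"z":10,"rx":0,"ry":0,"rz":0,"grip":1}]'
python3 -m creep '[{"x":0,"y":0,"z":25,"rx":0,"ry":0,"rz":0,"grip":1},{"x":0,"y":0,"z":25,"rx":0,"ry":0,"rz":0,"grip":1},{"x":0,"y":0,"z":25,"rx":0,"ry":0,"rz":0,"grip":1},{"x":0,"y":0,"z":25,"rx":0,"ry":0,"rz":0,"grip":1},{"x":0,"y":0,"z":25,"rx":0,"ry":0,"rz":0,"grip":1},{"x":0,"y":0,"z":0,"rx":0,"ry":0,"rz":0,"grip":1},{"x":0,"y":0,"z":0,"rx":0,"ry":0,"rz":0,"grip":1},{"x":0,"y":0,"z":0,"rx":0,"ry":0,"rz":0,"grip":1},{"x":0,"y":0,"z":0,"rx":0,"ry":0,"rz":0,"grip":1},{"x":0,"y":0,"z":0,"rx":0,"ry":0,"rz":0,"grip":1}]'
python3 -c "
from h import *
go(.590,.340,.041,4.3)"
```

```text
time: 58.07
eef_pos: [0.593, 0.3379, 0.2509]
tcp_rot: [0.681, 0.732, 0.002, 0.001]
contact_force: [0.3, 0.1, 0.3]
opening: 0.998
finger_force: 0.0
time: 58.9
eef_pos: [0.5933, 0.3362, 0.1262]
tcp_rot: [0.682, 0.732, 0.002, 0.001]
contact_force: [0.9, 0.6, 0.9]
opening: 0.996
finger_force: 0.0
yaw 4.06 rz -0.24 then mm [ 4.  -3.  85.2] tilt [ 0.004  0.001 -1.   ] t 58.9 F [0.9 0.6 0.9] op 0.996 q [ 0.37  0.39  1.64 -0.    1.1   0.3 ]
```

```bash
python3 -m creep '[{"x":2,"y":-1.5,"z":10,"rx":0,"ry":0,"rz":0,"grip":1},{"x":2,"y":-1.5,"z":20,"rx":0,"ry":0,"rz":0,"grip":1},{"x":0,"y":0,"z":20,"rx":0,"ry":0,"rz":0,"grip":1},{"x":0,"y":0,"z":18,"rx":0,"ry":0,"rz":0,"grip":1},{"x":0,"y":0,"z":10,"rx":0,"ry":0,"rz":0,"grip":1},{"x":0,"y":0,"z":7,"rx":0,"ry":0,"rz":0,"grip":1},{"x":0,"y":0,"z":0,"rx":0,"ry":0,"rz":0,"grip":1},{"x":0,"y":0,"z":0,"rx":0,"ry":0,"rz":0,"grip":0.6},{"x":0,"y":0,"z":0,"rx":0,"ry":0,"rz":0,"grip":0.6},{"x":0,"y":0,"z":0,"rx":0,"ry":0,"rz":0,"grip":0.6}]'
python3 -m creep '[{"x":0,"y":0,"z":0,"rx":0,"ry":0,"rz":0,"grip":0.6},{"x":0,"y":0,"z":0,"rx":0,"ry":0,"rz":0,"grip":0.6},{"x":0,"y":0,"z":0,"rx":0,"ry":0,"rz":0,"grip":0.6},{"x":0,"y":0,"z":-3,"rx":0,"ry":0,"rz":0,"grip":0.6},{"x":0,"y":0,"z":-12,"rx":0,"ry":0,"rz":0,"grip":0.6},{"x":0,"y":0,"z":-20,"rx":0,"ry":0,"rz":0,"grip":0.6},{"x":0,"y":0,"z":-25,"rx":0,"ry":0,"rz":0,"grip":0.6},{"x":0,"y":0,"z":-25,"rx":0,"ry":0,"rz":0,"grip":0.6},{"x":0,"y":0,"z":-25,"rx":0,"ry":0,"rz":0,"grip":0.6},{"x":0,"y":0,"z":-25,"rx":0,"ry":0,"rz":0,"grip":0.6}]'
python3 -m creep '[{"x":0,"y":0,"z":-25,"rx":0,"ry":0,"rz":0,"grip":0.6},{"x":0,"y":0,"z":-25,"rx":0,"ry":0,"rz":0,"grip":0.6},{"x":0,"y":0,"z":-25,"rx":0,"ry":0,"rz":0,"grip":0.6},{"x":0,"y":0,"z":-18,"rx":0,"ry":0,"rz":0,"grip":0.6},{"x":0,"y":0,"z":0,"rx":0,"ry":0,"rz":0,"grip":0.6},{"x":0,"y":0,"z":0,"rx":0,"ry":0,"rz":0,"grip":0.6},{"x":0,"y":0,"z":0,"rx":0,"ry":0,"rz":0,"grip":0.6},{"x":0,"y":0,"z":0,"rx":0,"ry":0,"rz":0,"grip":0.6},{"x":0,"y":0,"z":0,"rx":0,"ry":0,"rz":0,"grip":0.6},{"x":0,"y":0,"z":0,"rx":0,"ry":0,"rz":0,"grip":0.6}]'
python3 -c "
from h import *
go(.574,-.351,.27,4.3)"
```

```text
time: 59.73
eef_pos: [0.59, 0.3403, 0.0407]
tcp_rot: [0.682, 0.732, 0.002, 0.001]
contact_force: [-0.0, -0.1, -0.3]
opening: 0.702
finger_force: 43.3
time: 60.57
eef_pos: [0.5876, 0.3394, 0.1742]
tcp_rot: [0.681, 0.732, -0.001, -0.0]
contact_force: [0.1, -0.8, -1.7]
opening: 0.701
finger_force: 43.5
time: 61.4
eef_pos: [0.588, 0.3395, 0.2645]
tcp_rot: [0.682, 0.732, -0.001, -0.001]
contact_force: [0.9, -0.7, -0.4]
opening: 0.7
finger_force: 43.6
yaw 4.07 rz -0.23 then mm [-687.5  -65.7   -5.5] tilt [-0.003 -0.001 -1.   ] t 61.4 F [ 0.9 -0.7 -0.4] op 0.7 q [0.37 0.27 1.53 0.   1.34 0.3 ]
```

```bash
python3 -m creep '[{"x":-10,"y":-1,"z":0,"rx":0,"ry":0,"rz":-0.2,"grip":0.6},{"x":-20,"y":-2,"z":0,"rx":0,"ry":0,"rz":0,"grip":0.6},{"x":-30,"y":-3,"z":0,"rx":0,"ry":0,"rz":0,"grip":0.6},{"x":-30,"y":-3,"z":0,"rx":0,"ry":0,"rz":0,"grip":0.6},{"x":-30,"y":-3,"z":0,"rx":0,"ry":0,"rz":0,"grip":0.6},{"x":-30,"y":-3,"z":0,"rx":0,"ry":0,"rz":0,"grip":0.6},{"x":-30,"y":-3,"z":0,"rx":0,"ry":0,"rz":0,"grip":0.6},{"x":-30,"y":-3,"z":0,"rx":0,"ry":0,"rz":0,"grip":0.6},{"x":-30,"y":-3,"z":0,"rx":0,"ry":0,"rz":0,"grip":0.6},{"x":-30,"y":-3,"z":0,"rx":0,"ry":0,"rz":0,"grip":0.6}]' | grep eef
python3 -m creep '[{"x":-30,"y":-3,"z":0,"rx":0,"ry":0,"rz":0,"grip":0.6},{"x":-30,"y":-3,"z":0,"rx":0,"ry":0,"rz":0,"grip":0.6},{"x":-30,"y":-3,"z":0,"rx":0,"ry":0,"rz":0,"grip":0.6},{"x":-30,"y":-3,"z":0,"rx":0,"ry":0,"rz":0,"grip":0.6},{"x":-30,"y":-3,"z":0,"rx":0,"ry":0,"rz":0,"grip":0.6},{"x":-30,"y":-3,"z":0,"rx":0,"ry":0,"rz":0,"grip":0.6},{"x":-30,"y":-3,"z":0,"rx":0,"ry":0,"rz":0,"grip":0.6},{"x":-30,"y":-3,"z":0,"rx":0,"ry":0,"rz":0,"grip":0.6},{"x":-30,"y":-3,"z":0,"rx":0,"ry":0,"rz":0,"grip":0.6},{"x":-30,"y":-3,"z":0,"rx":0,"ry":0,"rz":0,"grip":0.6}]' | grep eef
python3 -m creep '[{"x":-30,"y":-3,"z":0,"rx":0,"ry":0,"rz":0,"grip":0.6},{"x":-30,"y":-3,"z":0,"rx":0,"ry":0,"rz":0,"grip":0.6},{"x":-25,"y":-2,"z":0,"rx":0,"ry":0,"rz":0,"grip":0.6},{"x":-18,"y":-1,"z":0,"rx":0,"ry":0,"rz":0,"grip":0.6},{"x":-10,"y":-1,"z":0,"rx":0,"ry":0,"rz":0,"grip":0.6},{"x":-5,"y":0,"z":0,"rx":0,"ry":0,"rz":0,"grip":0.6},{"x":0,"y":0,"z":0,"rx":0,"ry":0,"rz":0,"grip":0.6},{"x":0,"y":0,"z":0,"rx":0,"ry":0,"rz":0,"grip":0.6},{"x":0,"y":0,"z":0,"rx":0,"ry":0,"rz":0,"grip":0.6},{"x":0,"y":0,"z":0,"rx":0,"ry":0,"rz":0,"grip":0.6}]'
python3 -c "
from h import *
go(.5745,-.351,.18,4.3)"
```

```text
eef_pos: [0.5812, 0.0664, 0.2664]
eef_pos: [0.5734, -0.2349, 0.2664]
time: 63.9
eef_pos: [0.5733, -0.3501, 0.2667]
tcp_rot: [0.68, 0.734, 0.0, -0.0]
contact_force: [0.9, 0.8, -0.3]
opening: 0.701
finger_force: 43.6
yaw 4.37 rz 0.07 then mm [-1.   1.1 86.7] tilt [ 0.  0. -1.] t 63.9 F [ 0.9  0.8 -0.3] op 0.701 q [-0.7   0.26  1.55  0.    1.34 -0.78]
```

```bash
python3 -m creep '[{"x":-1,"y":1,"z":8,"rx":0,"ry":0,"rz":0,"grip":0.6},{"x":0,"y":0,"z":15,"rx":0,"ry":0,"rz":0,"grip":0.6},{"x":0,"y":0,"z":18,"rx":0,"ry":0,"rz":0,"grip":0.6},{"x":0,"y":0,"z":16,"rx":0,"ry":0,"rz":0,"grip":0.6},{"x":0,"y":0,"z":10,"rx":0,"ry":0,"rz":0,"grip":0.6},{"x":0,"y":0,"z":8,"rx":0,"ry":0,"rz":0,"grip":0.6},{"x":0,"y":0,"z":5,"rx":0,"ry":0,"rz":0,"grip":0.6},{"x":0,"y":0,"z":4,"rx":0,"ry":0,"rz":0,"grip":0.6},{"x":0,"y":0,"z":3,"rx":0,"ry":0,"rz":0,"grip":0.6},{"x":0,"y":0,"z":0,"rx":0,"ry":0,"rz":0,"grip":0.6}]'
python3 -m creep '[{"x":0,"y":0,"z":3,"rx":0,"ry":0,"rz":0,"grip":0.6},{"x":0,"y":0,"z":3,"rx":0,"ry":0,"rz":0,"grip":0.6},{"x":0,"y":0,"z":2,"rx":0,"ry":0,"rz":0,"grip":0.6},{"x":0,"y":0,"z":2,"rx":0,"ry":0,"rz":0,"grip":0.6},{"x":0,"y":0,"z":1,"rx":0,"ry":0,"rz":0,"grip":0.6},{"x":0,"y":0,"z":1,"rx":0,"ry":0,"rz":0,"grip":0.6},{"x":0,"y":0,"z":0,"rx":0,"ry":0,"rz":0,"grip":0.6},{"x":0,"y":0,"z":0,"rx":0,"ry":0,"rz":0,"grip":0.6},{"x":0,"y":0,"z":0,"rx":0,"ry":0,"rz":0,"grip":0.6},{"x":0,"y":0,"z":0,"rx":0,"ry":0,"rz":0,"grip":0.6}]'
```

```text
time: 64.73
eef_pos: [0.5741, -0.3523, 0.1795]
tcp_rot: [0.68, 0.733, 0.0, 0.0]
contact_force: [-1.0, 0.1, -1.4]
opening: 0.704
finger_force: 43.5
time: 65.57
eef_pos: [0.5743, -0.3526, 0.1686]
tcp_rot: [0.68, 0.733, -0.0, 0.001]
contact_force: [-2.0, 1.5, 5.6]
opening: 0.701
finger_force: 44.1
```

```bash
python3 -m creep '[{"x":0,"y":0,"z":0.5,"rx":0,"ry":0,"rz":0,"grip":0.75},{"x":0,"y":0,"z":0,"rx":0,"ry":0,"rz":0,"grip":0.85},{"x":0,"y":0,"z":0,"rx":0,"ry":0,"rz":0,"grip":1},{"x":0,"y":0,"z":0,"rx":0,"ry":0,"rz":0,"grip":1},{"x":0,"y":0,"z":-15,"rx":0,"ry":0,"rz":0,"grip":1},{"x":0,"y":0,"z":-30,"rx":0,"ry":0,"rz":0,"grip":1},{"x":0,"y":0,"z":-35,"rx":0,"ry":0,"rz":0,"grip":1},{"x":0,"y":0,"z":-20,"rx":0,"ry":0,"rz":0,"grip":1},{"x":15,"y":0,"z":0,"rx":0,"ry":0,"rz":0,"grip":1},{"x":30,"y":0,"z":0,"rx":0,"ry":0,"rz":0,"grip":1}]'
python3 -m creep '[{"x":36,"y":0,"z":0,"rx":0,"ry":0,"rz":0,"grip":1},{"x":36,"y":0,"z":0,"rx":0,"ry":0,"rz":0,"grip":1},{"x":36,"y":0,"z":0,"rx":0,"ry":0,"rz":0,"grip":1},{"x":36,"y":0,"z":0,"rx":0,"ry":0,"rz":0,"grip":1},{"x":36,"y":0,"z":0,"rx":0,"ry":0,"rz":0,"grip":1},{"x":20,"y":0,"z":0,"rx":0,"ry":0,"rz":0,"grip":1},{"x":0,"y":0,"z":0,"rx":0,"ry":0,"rz":0,"grip":1},{"x":0,"y":0,"z":0,"rx":0,"ry":0,"rz":0,"grip":1},{"x":0,"y":0,"z":0,"rx":0,"ry":0,"rz":0,"grip":1},{"x":0,"y":0,"z":0,"rx":0,"ry":0,"rz":0,"grip":1}]'
python3 - <<'E'
from h import *
T=cam("top");S=cam("scene")
for z in(.008,.192):print(z,proj(T,[.574,-.350,z]),proj(S,[.574,-.35,z]))
P=np.vstack([cv2.resize(T['color'][140:320,150:500],(700,280)),cv2.resize(S['color'][150:290,150:480],(700,297))])
cv2.imwrite('pics/c13.png',P)
E
```

```text
time: 66.4
eef_pos: [0.5714, -0.3099, 0.2705]
tcp_rot: [0.681, 0.732, -0.0, 0.003]
contact_force: [-0.1, 0.5, -0.1]
opening: 1.001
finger_force: 0.0
time: 67.23
eef_pos: [0.5559, -0.109, 0.267]
tcp_rot: [0.681, 0.733, -0.0, 0.0]
contact_force: [-0.6, -0.1, 0.2]
opening: 1.0
finger_force: 0.0
0.008 [[453.59321626 209.66890442]] [[214.00262883 260.2278318 ]]
0.192 [[478.64248144 198.12095917]] [[200.93482574 209.32188214]]
```

View pics/c13.png

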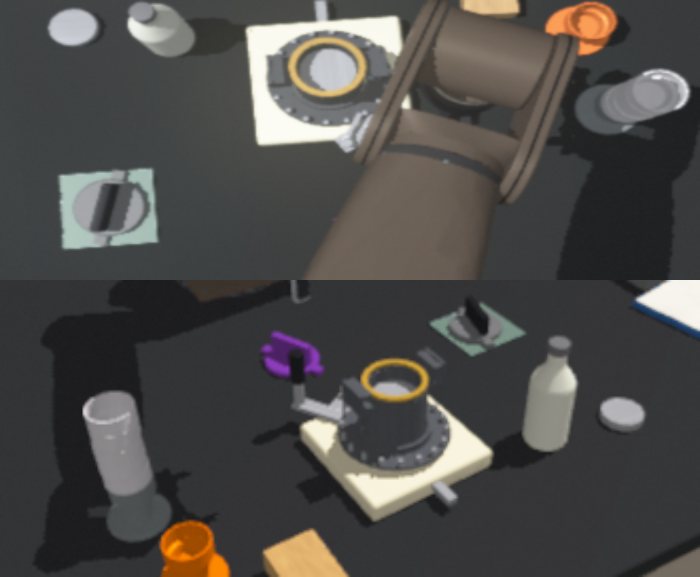

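The stack's top rim sits at about top-view (478,198), which matches the prediction for a fully seated fifth cup. The cover lies flat on the mat, the ram is up, and the bystanders are unmoved. I hand the job in.

```bash
python3 -c "
from plant import sign_off
print(sign_off())"
```

```text
the job is handed in; nothing more can be done
None
```

The job is handed in (no verdict came back): the cover lies flat on the mat, the ram is about 64 mm up by camera estimate, and all five cups (press cup plus four from the bench) stand nested upright in the grey holder, with the bottle, box and block untouched.

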